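Set a circuit board on the sloped rest and bring the magnifier over its chip

TASK

Pick up the green circuit board (its heatsink is a handy grip) and lay it gently, without dropping it, flat on the sloped rest: centred from side to side, its lower long edge against the blue lip, and its big black chip at the end nearer the magnifier lamp. Then swing the lamp's stiff jointed arm (the red knob is its handle) until the lens is centred straight above that chip, let go and leave it standing there. Do not disturb the multimeter, the solder reel or the screwdriver.

Things in the scene. Friction and masses are not known exactly. Their poses are not given: they have to be found in the camera images.
- board: Loose green circuit board, 100 (x) by 150 (y) by 4 mm, 0.2 to 0.42 kg, lying flat, z up, y within 0.6 rad of world y. Origin: centre of its underside. At its middle an aluminium heatsink to grip it by: 20 (x) by 70 (y) mm, top 44 mm above the underside. Other components reach at most 14 mm above the underside
- chip (a point): Top centre of the big black chip (26 mm square) on the board, 55 mm from the board's centre towards its +y end, 10 mm above its underside
- cradle_top: Sloped aluminium rest on legs, fixed, 120 (x) by 170 (y) mm, yaw within 0.3 rad. Origin: centre of its upper surface, 75 mm above the bench. z is square to the surface, x points up the 20 degree slope, away from the robot, y is level, to the lamp's side. Blue lip 8 mm thick, 10 mm high over the surface, along the low edge, x -60 to -52 mm: a board against it has its origin at x = -2 mm
- lamp: White magnifier lamp, fixed: foot 120 mm across and post. Origin: on the post axis at the bench. Two arms swing level on stiff vertical hinges, one on the post axis, one at the elbow 240 mm from it (friction 0.5 and 0.35 N m), and stay where left; a few newtons at the knob move them. Post, arms and lens reach 212 mm above the bench, only the red knob higher. The fold never reverses
- lens (a point): Centre of the round lens (100 mm clear, white rim 126 mm across, 186 to 210 mm above the bench), on the second arm 240 mm from the elbow axis. Seen from above, the second arm points to the left (anticlockwise, 0 to 2.7 rad) of the first arm's direction, which may swing from 0.5 rad clockwise to 2.7 rad anticlockwise of the lamp's y axis
- lamp_knob (a point): Top centre of the round upright red knob (22 mm diameter, top 255 mm above the bench, standing 40 mm clear of the head), on the second arm 314 mm from the elbow axis, in line with the lens and 74 mm beyond its centre
- multimeter: Yellow multimeter lying on its back, 150 (x) by 75 by 32 mm, bystander. Origin: centre of its underside
- solder_reel: Orange reel, 64 mm across, 48 mm high, standing, bystander. Origin: centre of its underside
- screwdriver: Red-handled screwdriver, 170 mm long, lying along its x, bystander. Origin: underside near its middle
Things that resemble listed ones, but are neither listed nor needed, are in the scene too. There is more than one size of the board; the job needs the larger.

How it is judged:
By the outcome, as a careful person would: the job done as asked, in the order asked, and still so for the second after the job is handed in, with the robot touching nothing.
It also fails if it takes over 58 s, if anything falls off the work surface, if the arm or the gripper's body presses on something with over 40 N, if the wrist force passes 120 N, or if a joint passes its speed limit or range.

ROBOT

A 6-joint arm with a two-finger parallel gripper is mounted at the origin on the work surface. World frame = base frame: x ahead of the robot, y to its left, z up, the work surface at z = 0. Lengths are in mm, angles in rad, forces in N, time in s.
With the tool pointing down it reaches from about 250 to 725 mm from the base axis. Payload 9.7 kg.
Tool frame: the origin (TCP) lies midway between the tips of the shut fingers; the grasp point (between the pads) lies 19 mm behind it; z points along the fingers, y is the direction in which the jaws open and shut (so a half turn about z gives the same grasp; the last joint's range is limited). The gripper opens to 85 mm and grips with 20 to 120 N. Pads are 22 mm wide; open, the fingers measure 114 mm over their backs; the gripper's body (76 mm by 85 mm) begins 54 mm behind the grasp point. The pads swing forward as they close: fully open they stand 13 mm farther back than shut.
Start: joints at [-1.261, 0.087, 0.176, 1.66, 0, 1.571], TCP at [167.675, -523.815, 231.284] pointing down, gripper open.
Joint ranges: [-3.13, 3.13], [-0.85, 1.81], [-1.15, 1.24], [-2.2, 2.28], [-1.44, 1.52], [-3.14, 3.14]. Speed limits (rad/s): [2.22, 2.22, 2.57, 3.14, 3.14, 3.14].

INTERFACE

Orientations are given as a unit quaternion [x, y, z, w].
In Python, from station import observe, capture, calibration, finish_job, spot_in, cut_out, place_of gives the robot as it stands. The module is installed in compiled form; this text tells all that it offers.
- The arm moves only by the tool move_arm, never from a script. Its arguments are lists of equal length, an entry for each row: "dp": the shift along the tool's x, y, z in m, a list of three; "turn": the turn, a rotation vector about the tool's x, y, z in degrees, a list of three; "claw": the opening, from -1 (shut) to 1 (fully open), so that 0 is half open. A call has 1 to 20 rows; each row is the pose to reach, as a shift and turn from the pose commanded when the call began, along the tool's axes at that moment; what a row does not reach only later rows make up. A row lasts 1/10 s, in which the tool goes at most 50 mm and 8.59 degrees, less where a joint would pass 70% of its speed; a pose out of reach is approached as far as the arm can. A call with a gripper value outside its range is refused whole. The fingers move at their own pace and stop on an object; "squeeze" is the grip in N (left out, the last holds). Time passes only in rows, so rows that repeat a pose let the fingers close. It gives the time, the measured TCP pose, the force and the opening at its end, in the units of the state.
- observe(): the state, without advancing time (a new reading comes with each control period).
- capture(name): name is "side" or "top" or "wrist"; returns (picture, depth): 384x512x3 uint8, red, green, blue; 384x512 float32, mm along the optical axis (not along the pixel's ray), 0 where there is no reading.
- calibration(name): a dict with "fx", "fy", "cx", "cy" (pixels), "world_from_camera" (4x4, takes a point from camera to world coordinates). Camera axes: x right, y down, z forward; pixel columns grow to the right and rows downward; lengths in mm; the calibration is good to about 2 mm. A picture is of the moment at which its call begins: read the wrist's pose just before it. calibration takes no time and is no camera call; for the wrist camera it gives the pose at the moment of the call.
- finish_job(): hands the job in, once; it reports no verdict.
Trained networks look in the newest picture that a camera, given by its name, has taken for a name from the list of things; names that differ only in an ending like _2 or _b are one class to them, and where a whole thing is asked for, a point or a joint stands for the part that bears it (a point fixed in the world has none). Each returns a list of dicts, best first, with "conf" (0 to 1); they miss things now and then, are a little off and sometimes report something else, mostly with a low value. They report only what shows in the picture. A call takes as long as a camera call. They do not tell look-alikes from the thing itself.
- spot_in(camera, query): "xy" ([column, row] as shares, 0 to 1, of the picture: columns of its width, rows of its height, amid what is visible of it).
- cut_out(camera, query): "mask" (384x512 bool, what is visible of it) and "xy" ([column, row] as shares, 0 to 1, of the picture: columns of its width, rows of its height, amid what is visible of it).
- place_of(camera, query): "xy" ([column, row] as shares, 0 to 1, of the picture: columns of its width, rows of its height: a listed point, or the origin of a listed thing).
The state is a dict: "t": time; "joints": joint angles; "joint_velocities": joint speeds; "joint_torque": joint torques, N m; "tool_pos": TCP position; "tcp_rot": TCP orientation; "contact_force": force on the tool from outside, world axes, zero at the start; "moment": the same for the moment, N m; "width": finger opening in mm.
Only numpy, scipy, OpenCV 4.12 (cv2) and the standard library are available. Lean on these libraries where they do the work, as an engineer would, in place of code of your own. Each camera call takes 0.05 s, during which the arm holds its last target.

## Working session

There is one attempt and no reset: what is moved stays moved. The work goes in short steps, Python scripts to look and compute and a tool call to move; the robot and the scene stay as the last step left them, time stands still between calls to the robot, and variables do not carry over. Pictures are saved under pics/ and viewed, and the job is handed in when it is done.

Besides the shell and the picture viewer there is one more tool, called after "Request:" by a JSON object that holds its "fn" and its "kwargs". move_arm: Moves the arm, as the interface text tells. Its arguments: {"type":"object","properties":{"dp":{"type":"array"},"turn":{"type":"array"},"claw":{"type":"array"},"squeeze":{"type":"number"}},"required":["dp","turn","claw"]}

```bash
mkdir -p pics; cat > h.py <<'E'
import numpy as np, cv2
from station import *
from scipy.spatial.transform import Rotation as R
def save(n,img,s=1.5):
    im=cv2.cvtColor(img,cv2.COLOR_RGB2BGR); im=cv2.resize(im,None,fx=s,fy=s,interpolation=cv2.INTER_CUBIC); cv2.imwrite('pics/'+n+'.png',im)
def toworld(c,u,v,d):
    p=np.array([(u-c['cx'])/c['fx']*d,(v-c['cy'])/c['fy']*d,d,1.]); return (c['world_from_camera']@p)[:3]
def ray(c,u,v):
    T=c['world_from_camera']; d=T[:3,:3]@np.array([(u-c['cx'])/c['fx'],(v-c['cy'])/c['fy'],1.]); return T[:3,3],d
def atz(c,u,v,z):
    o,d=ray(c,u,v); return o+d*(z-o[2])/d[2]
def proj(c,p):
    T=np.linalg.inv(c['world_from_camera']); q=T@np.append(p,1); return np.array([q[0]/q[2]*c['fx']+c['cx'],q[1]/q[2]*c['fy']+c['cy']])
def cloud(c,dep):
    v,u=np.mgrid[0:dep.shape[0],0:dep.shape[1]]
    P=np.stack([(u-c['cx'])/c['fx']*dep,(v-c['cy'])/c['fy']*dep,dep],-1)
    T=c['world_from_camera']; return P@T[:3,:3].T+T[:3,3]
E
cat > a.py <<'E'
from h import *
np.set_printoptions(precision=1,suppress=True)
for n in ['top','side','wrist']:
    c=calibration(n); im,d=capture(n); save('a_'+n,im); np.savez('a_'+n,im=im,d=d,**{k:c[k] for k in c})
    print(n,c['fx'],c['world_from_camera'][:3])
    if n=='wrist': continue
    for q in ['board','chip','cradle_top','lamp','lens','lamp_knob','multimeter','solder_reel','screwdriver']:
        for r in place_of(n,q)[:3]:
            u,v=r['xy'][0]*512,r['xy'][1]*384
            dd=d[int(v),int(u)]
            print(n,q,round(r['conf'],2),round(u),round(v),toworld(c,u,v,dd))
print(observe())
E
python3 a.py
```

```text
top 380.98099607320927 [[  -0.    -1.     0.1  520.1]
 [  -1.     0.    -0.    18.1]
 [   0.    -0.1   -1.  1100.9]]
top board 0.88 398 175 [ 655.  -404.5    3.5]
top board 0.74 385 233 [ 490.5 -349.    30.7]
top chip 0.72 325 142 [ 752.4 -189.9   33.8]
top chip 0.67 367 243 [ 462.6 -304.8    9.6]
top cradle_top 0.94 257 222 [528.6  10.1  70.7]
top lamp 0.86 160 166 [692.2 281.3  27.7]
top lens 0.94 119 223 [531.6 336.  195.5]
top lamp_knob 0.6 136 244 [482.5 277.6 253.7]
top multimeter 0.7 325 141 [ 753.4 -188.8   35.1]
top solder_reel 0.86 259 143 [748.2  -2.2  47.5]
top screwdriver 0.88 179 241 [479.1 233.3   1.4]
side 436.2685413132869 [[ -0.8  -0.4   0.5  67. ]
 [ -0.6   0.5  -0.6 710.6]
 [ -0.   -0.8  -0.6 856.8]]
side board 0.88 319 161 [ 664.7 -385.8   24. ]
side board 0.68 360 191 [ 479.1 -326.5   22.9]
side chip 0.69 363 199 [ 458.  -312.7    7.7]
side chip 0.68 309 167 [ 687.7 -364.9    3.6]
side cradle_top 0.73 285 228 [533.3   0.2  73.2]
side lens 0.96 193 274 [524.8 335.9 198.1]
side multimeter 0.82 263 183 [ 734.2 -166.7   27.5]
side solder_reel 0.47 167 286 [534.  393.4 209.4]
side screwdriver 0.79 244 315 [473.5 243.    9.6]
wrist 328.16058717641585 [[   0.3   -0.9   -0.3  239.9]
 [  -1.    -0.3   -0.1 -500.4]
 [   0.     0.3   -1.   374.5]]
{'t': 1.05, 'joints': array([-1.3,  0.1,  0.2,  1.7,  0. ,  1.6]), 'joint_velocities': array([-0., -0., -0.,  0.,  0., -0.]), 'joint_torque': array([ -0. , -52. ,  46.5,   0. ,  -0. ,  -0. ]), 'tool_pos': array([ 167.7, -523.8,  231.3]), 'tcp_rot': array([ 1. ,  0.2,  0. , -0. ]), 'contact_force': array([-0.2,  0.7,  0.6]), 'moment': array([-0.1, -0.1, -0. ]), 'width': 84.9518420402258}
```

View pics/a_top.png

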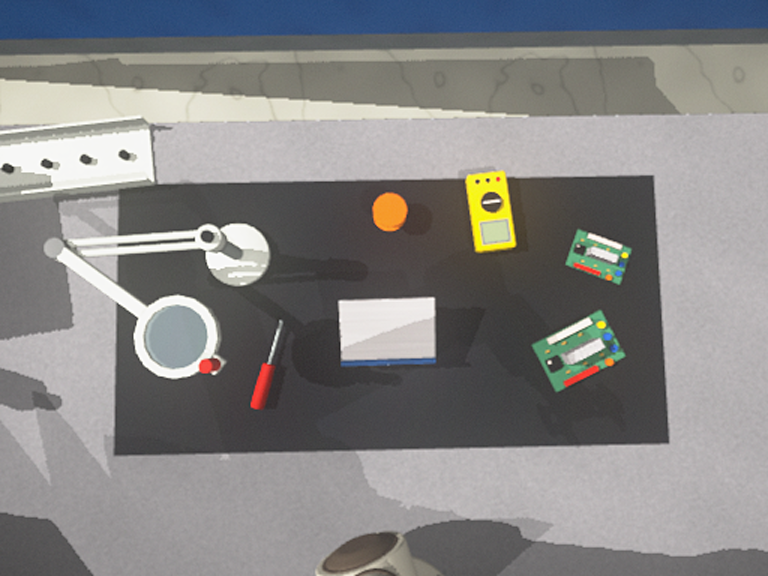

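View pics/a_side.png

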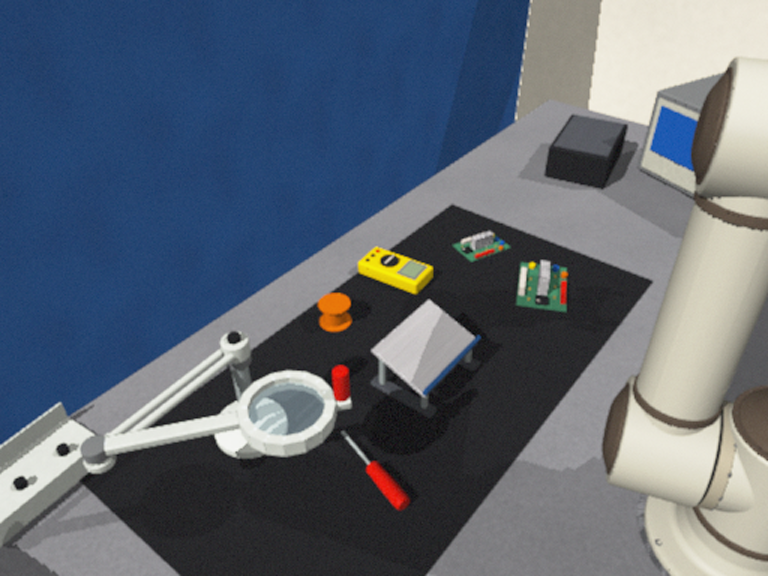

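View pics/a_wrist.png

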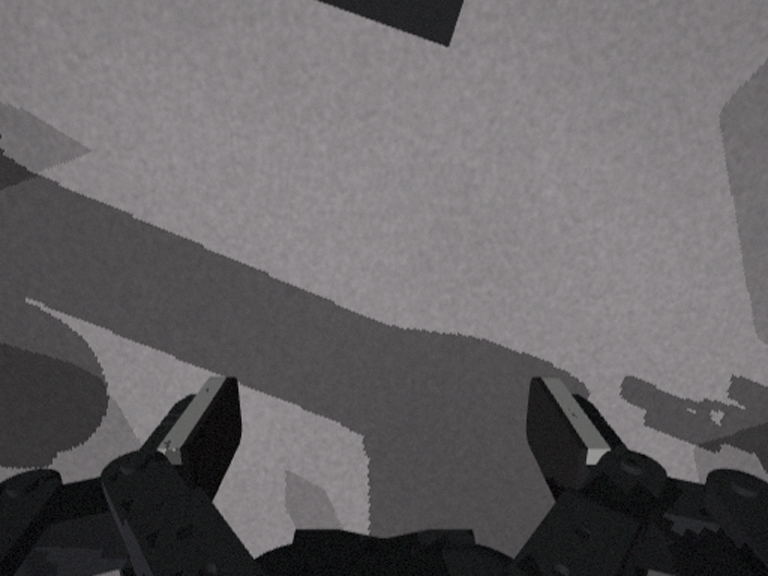

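```bash
cat > b.py <<'E'
from h import *
np.set_printoptions(precision=2,suppress=True)
for n in ['top','side']:
    f=np.load(f'a_{n}.npz'); c={k:f[k] for k in ['fx','fy','cx','cy','world_from_camera']}
    P=cloud(c,f['d']); im=f['im'].astype(int)
    X,Y,Z=P[...,0],P[...,1],P[...,2]
    # board
    m=(abs(X-490)<110)&(abs(Y+345)<110)
    print(n)
    hs=m&(Z>30)&(Z<60); q=P[hs]; print('heatsink',hs.sum(),np.median(q,0), cv2.minAreaRect(q[:,:2].astype(np.float32)), q[:,2].max(), np.percentile(q[:,2],[10,50,90]))
    g=m&(im[...,1]>im[...,0]+15)&(im[...,1]>im[...,2]+15); q=P[g]; print('green',g.sum(),cv2.minAreaRect(q[:,:2].astype(np.float32)),np.median(q[:,2]))
    # cradle
    k=(abs(X-530)<90)&(abs(Y-10)<120)&(Z>40)&(Z<115); q=P[k]
    print('cradle',k.sum(),cv2.minAreaRect(q[:,:2].astype(np.float32)))
    s=k&(abs(X-533)<35)&(abs(Y-5)<60); q=P[s]; A=np.c_[q[:,:2],np.ones(len(q))]; co=np.linalg.lstsq(A,q[:,2],rcond=None)[0]; r=q[:,2]-A@co
    print('plane',co,np.degrees(np.arctan(np.hypot(*co[:2]))),np.arctan2(co[1],co[0]),r.std())
    b=k&(im[...,2]>im[...,0]+30); q=P[b]; print('blue',b.sum(),cv2.minAreaRect(q[:,:2].astype(np.float32)),np.median(q,0))
    for nm,box in [('lens',(531,336))]:
        w=(np.hypot(X-box[0],Y-box[1])<100)&(Z>180)&(Z<225)&(im.min(-1)>150); q=P[w]; print('rim',cv2.minAreaRect(q[:,:2].astype(np.float32)),np.median(q[:,2]))
    w=(im[...,0]>120)&(im[...,1]<70)&(Z>215)&(Z<275);q=P[w]; print('knob',w.sum(),np.median(q,0) if len(q) else '', q[:,2].max() if len(q) else '')
    w=(Z>170)&(Z<225)&(Y>150)&(X>560); q=P[w]; print('arms',w.sum(),cv2.minAreaRect(q[:,:2].astype(np.float32)))
    w=(np.hypot(X-680,Y-270)<110)&(Z>8)&(Z<40); q=P[w]; print('foot',cv2.minAreaRect(q[:,:2].astype(np.float32)) if len(q) else 0)
    for nm,xy in [('reel',(745,0)),('meter',(745,-190))]:
        w=(np.hypot(X-xy[0],Y-xy[1])<95)&(Z>15)&(Z<60); q=P[w]; print(nm,cv2.minAreaRect(q[:,:2].astype(np.float32)),np.median(q[:,2]))
E
python3 b.py
```

```text
top
heatsink 217 [ 487.35 -356.89   43.75] ((487.010009765625, -358.07562255859375), (21.523536682128906, 70.08000946044922), 25.746326446533203) 48.14934339271258 [38.06 43.75 46.55]
green 1069 ((488.039306640625, -360.7119140625), (103.6603775024414, 155.3711395263672), 25.414592742919922) 4.0542918599678615
cradle 2803 ((529.6386108398438, 7.141044616699219), (118.17889404296875, 169.8071746826172), 0.7164508104324341)
plane [   0.36    0.01 -117.34] 19.948064501606375 0.017629996068066638 1.9104268143063194
blue 235 ((475.85540771484375, 7.081031799316406), (9.886710166931152, 167.9339599609375), 0.7236158847808838) [475.99   7.07  64.6 ]
rim ((532.6739501953125, 342.0225524902344), (153.96876525878906, 134.4202423095703), 13.334480285644531) 207.55292178557755
knob 41 [484.38 268.57 244.3 ] 256.37735508933406
arms 2450 ((628.889892578125, 406.135986328125), (143.24905395507812, 276.77703857421875), 1.4656168222427368)
foot ((687.8214721679688, 291.25189208984375), (127.81320190429688, 118.26773834228516), 19.060842514038086)
reel ((757.3592529296875, -1.8938331604003906), (61.23
[... 796 characters left out ...]
5690002441406), 0.2599778175354004) [474.14  17.09  63.22]
rim ((527.6156616210938, 349.70928955078125), (151.72914123535156, 128.1041717529297), 87.92855834960938) 205.86586723836228
knob 195 [478.47 284.81 244.04] 256.5838835274287
arms 3780 ((1043.8621826171875, 355.2771911621094), (275.410888671875, 970.5074462890625), 81.70311737060547)
foot ((695.2400512695312, 320.9149475097656), (54.06222915649414, 118.80039978027344), 66.12850189208984)
reel ((757.68701171875, -1.1055488586425781), (62.405792236328125, 64.68343353271484), 71.35147857666016) 45.13869902552574
meter ((754.413330078125, -194.82565307617188), (151.79518127441406, 80.5157241821289), 6.0849385261535645) 29.389441891818137
```

```bash
cat >> h.py <<'E'
def plan(p,Rt,o=None):
    o=o or observe(); R0=R.from_quat(o['tcp_rot']); p=np.array(p,float)
    dp=R0.inv().apply(p-o['tool_pos'])/1000; t=np.degrees((R0.inv()*Rt).as_rotvec())
    return np.round(dp,4),np.round(t,2)
def down(ang,tilt=0):  # tool x at world angle ang (deg), pointing down; tilt: about tool x axis 
    a=np.radians(ang); x=np.array([np.cos(a),np.sin(a),0]); z=np.array([0,0,-1.]); y=np.cross(z,x)
    return R.from_matrix(np.stack([x,y,z],1))*R.from_rotvec([np.radians(tilt),0,0])
E
python3 - <<'E'
from h import *
o=observe();print(o['tcp_rot'],R.from_quat(o['tcp_rot']).as_matrix().round(3))
print(plan((487.5,-359.5,190),down(115.6)))
d=down(90.7); 
for t in (20,-20): print(down(90.7,t).as_matrix()[:,2])
f=np.load('a_top.npz'); c={k:f[k] for k in ['fx','fy','cx','cy','world_from_camera']}
for u,v,z in [(208,236,212),(55,248,205),(176,337,198),(206,366,255),(240,255,5)]: print(u,v,atz(c,u/1.5,v/1.5,z))
E
```

```text
[ 9.88033076e-01  1.54242149e-01  2.03859988e-05 -1.03493940e-05] [[ 0.952  0.305  0.   ]
 [ 0.305 -0.952  0.   ]
 [ 0.    -0.    -1.   ]]
(array([ 0.3547, -0.059 ,  0.0413]), array([  0.  ,  -0.  , -97.85]))
[-0.34199462 -0.00417846 -0.93969262]
[ 0.34199462  0.00417846 -0.93969262]
208 236 [683.70983399 285.45483088 212.        ]
55 248 [670.25776149 527.69482916 205.        ]
176 337 [526.8173264  338.94275892 198.        ]
206 366 [483.14283762 274.45676465 255.        ]
240 255 [683.61090858 285.94876212   5.        ]
```

Request:
{"fn": "move_arm", "kwargs": {"dp": [[0.03,-0.005,0.004],[0.06,-0.01,0.008],[0.09,-0.015,0.012],[0.12,-0.02,0.015],[0.15,-0.025,0.018],[0.18,-0.03,0.02],[0.21,-0.035,0.024],[0.24,-0.04,0.028],[0.27,-0.045,0.032],[0.3,-0.05,0.036],[0.33,-0.055,0.04],[0.355,-0.059,0.041],[0.355,-0.059,0.041],[0.355,-0.059,0.041]], "turn": [[0,0,-8],[0,0,-16],[0,0,-24],[0,0,-32],[0,0,-40],[0,0,-48],[0,0,-56],[0,0,-64],[0,0,-72],[0,0,-80],[0,0,-88],[0,0,-96],[0,0,-97.9],[0,0,-97.9]], "claw": [0,0,0,0,0,0,0,0,0,0,0,0,0,0]}}

```text
t: 2.45
tool_pos: [488.3, -358.9, 189.9]
tcp_rot: [0.532, 0.847, -0.0, -0.0]
contact_force: [-0.2, 0.7, -0.2]
width: 42.4
```

```bash
cat > c.py <<'E'
from h import *
np.set_printoptions(precision=2,suppress=True)
o=observe(); print(o['t'],o['tool_pos'],o['tcp_rot'],o['width'],o['joints'])
c=calibration('wrist'); im,d=capture('wrist'); save('c_wrist',im); np.savez('c_wrist',im=im,d=d,**c)
for q in ['board','chip']:
    for r in place_of('wrist',q)[:2]:
        u,v=r['xy'][0]*512,r['xy'][1]*384; print(q,round(r['conf'],2),u,v,toworld(c,u,v,d[int(v),int(u)]),atz(c,u,v,0))
P=cloud(c,d); X,Y,Z=P[...,0],P[...,1],P[...,2]; im=im.astype(int)
m=(abs(X-487)<110)&(abs(Y+359)<110)&(d>0)
hs=m&(Z>36)&(Z<60); q=P[hs]; print('hs',hs.sum(),cv2.minAreaRect(q[:,:2].astype(np.float32)),np.median(q[:,2]))
g=m&(im[...,1]>im[...,0]+15)&(im[...,1]>im[...,2]+15)&(Z<15); q=P[g]; print('green',g.sum(),cv2.minAreaRect(q[:,:2].astype(np.float32)),np.median(q[:,2]))
E
python3 c.py
```

```text
2.45 [ 488.32 -358.88  189.89] [ 0.53  0.85 -0.   -0.  ] 42.358605451418434 [-0.63  0.21  0.24  1.6  -0.    0.49]
board 0.88 380.6208 274.2912 [ 664.75 -404.23   12.94] [ 673.18 -408.82    0.  ]
board 0.75 254.4128 169.9968 [ 484.55 -351.6    45.09] [ 489.01 -361.15    0.  ]
chip 0.88 410.5216 253.01760000000002 [ 682.43 -368.79    9.35] [ 688.96 -371.05    0.  ]
chip 0.78 253.7984 117.50399999999999 [ 465.02 -312.61   10.7 ] [ 465.32 -313.35    0.  ]
hs 1667 ((489.7780456542969, -359.12371826171875), (20.516759872436523, 69.49388122558594), 25.329092025756836) 44.75679265841029
green 8737 ((490.08258056640625, -359.4504089355469), (101.57801055908203, 151.2115020751953), 25.696025848388672) 4.791438715216259
```

View pics/c_wrist.png

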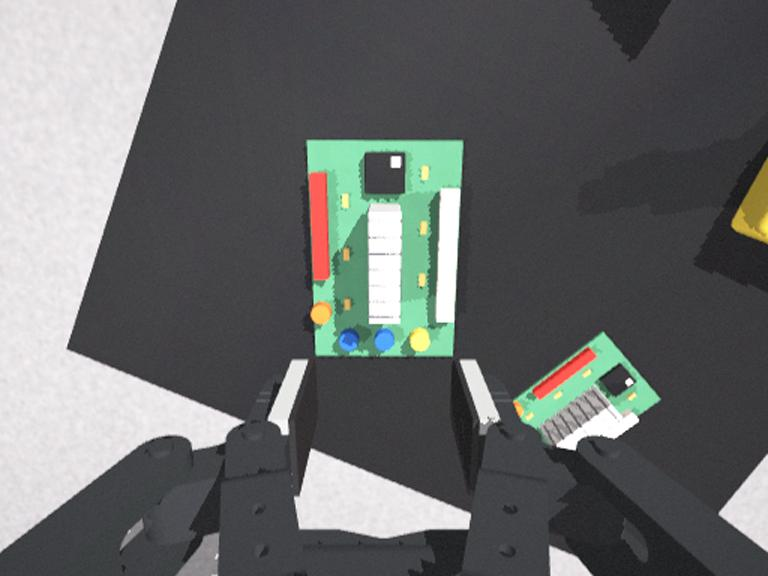

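Request:
{"fn": "move_arm", "kwargs": {"dp": [[-0.001,0.001,0.03],[-0.001,0.001,0.065],[-0.001,0.001,0.1],[-0.001,0.001,0.13],[-0.001,0.001,0.15],[-0.001,0.001,0.163],[-0.001,0.001,0.172],[-0.001,0.001,0.172],[-0.001,0.001,0.172],[-0.001,0.001,0.172],[-0.001,0.001,0.172],[-0.001,0.001,0.172],[-0.001,0.001,0.172],[-0.001,0.001,0.172]], "turn": [[0,0,0],[0,0,0],[0,0,0],[0,0,0],[0,0,0],[0,0,0],[0,0,0],[0,0,0],[0,0,0],[0,0,0],[0,0,0],[0,0,0],[0,0,0],[0,0,0]], "claw": [0,0,0,0,0,0,0,0,-0.5,-0.7,-0.8,-0.8,-0.8,-0.8], "squeeze": 50}}

```text
t: 4.0
tool_pos: [489.8, -360.4, 19.8]
tcp_rot: [0.533, 0.846, -0.0, 0.001]
contact_force: [-1.0, -0.4, 6.3]
width: 19.1
```

```bash
python3 c.py | head -1
```

```text
4.0 [ 489.77 -360.42   19.77] [ 0.53  0.85 -0.    0.  ] 19.149762311336513 [-0.63  0.24 -0.06  1.27 -0.    0.49]
```

View pics/c_wrist.png

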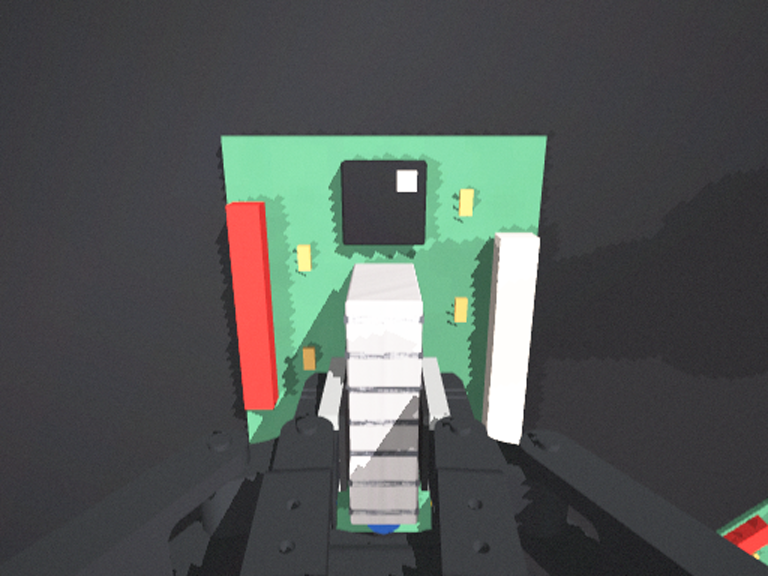

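Request:
{"fn": "move_arm", "kwargs": {"dp": [[0,0,-0.005],[0,0,-0.015],[0,0,-0.035],[0,0,-0.065],[0,0,-0.1],[0,0,-0.13],[0,0,-0.15],[0,0,-0.16],[0,0,-0.16],[0,0,-0.16]], "turn": [[0,0,0],[0,0,0],[0,0,0],[0,0,0],[0,0,0],[0,0,0],[0,0,0],[0,0,0],[0,0,0],[0,0,0]], "claw": [-0.8,-0.8,-0.8,-0.8,-0.8,-0.8,-0.8,-0.8,-0.8,-0.8]}}

```text
t: 5.15
tool_pos: [488.9, -359.7, 177.2]
tcp_rot: [0.532, 0.846, 0.0, -0.001]
contact_force: [0.2, 1.0, -3.1]
width: 19.2
```

```bash
cat > hold.py <<'E'
from h import *
np.set_printoptions(precision=2,suppress=True)
o=observe(); print(o['t'],o['tool_pos'],o['width'],o['contact_force'],o['joints'])
c=calibration('wrist'); im,d=capture('wrist'); save('hold_wrist',im); np.savez('hold',im=im,d=d,**c)
P=cloud(c,d)-o['tool_pos']; P=P@R.from_quat(o['tcp_rot']).as_matrix()
i=im.astype(int); g=(i[...,1]>i[...,0]+15)&(i[...,1]>i[...,2]+15)&(abs(P[...,2]-16)<12)
q=P[g]; x,y,z=q.T
print('n',g.sum(),'tool x max',np.percentile(x,[95,99,99.8]),'y',np.percentile(y,[.2,1,99,99.8]),'z',np.median(z))
s=x>20
print('y at x>20',np.percentile(y[s],[.3,99.7]),cv2.minAreaRect(q[s][:,:2].astype(np.float32)))
A=np.c_[x,y,np.ones(len(x))]; print(np.linalg.lstsq(A,z,rcond=None)[0])
E
python3 hold.py; python3 - <<'E'
from h import *
print(plan((520,-60,250),down(90.7)))
E
```

```text
5.15 [ 488.9  -359.67  177.17] 19.219074631755195 [ 0.18  1.01 -3.09] [-0.63  0.21  0.21  1.57  0.    0.49]
n 20731 tool x max [74.03 75.79 75.82] y [-49.04 -47.8   49.16  50.4 ] z 14.982761806594425
y at x>20 [-48.84  50.35] ((47.90678405761719, 0.7242889404296875), (100.89762115478516, 55.806846618652344), 89.97978973388672)
[-0.   -0.   15.02]
(array([ 0.2566,  0.1578, -0.0729]), array([-0.08, -0.1 , 24.95]))
```

View pics/hold_wrist.png

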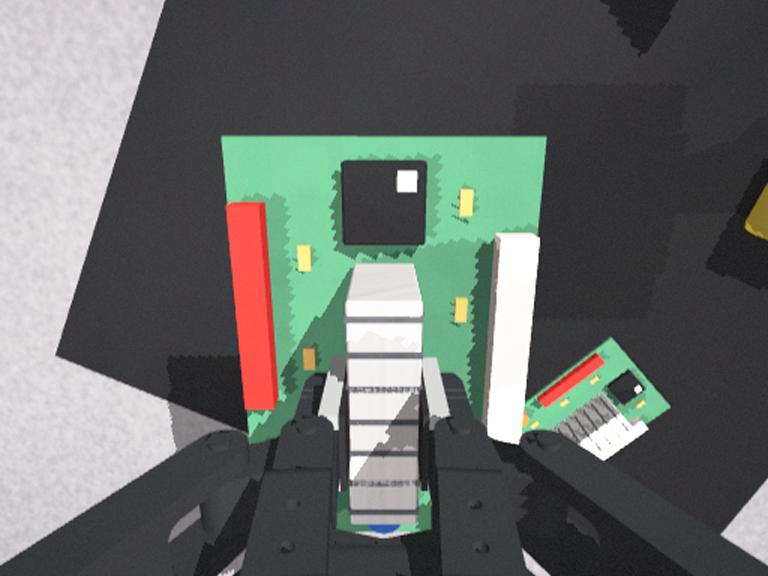

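Request:
{"fn": "move_arm", "kwargs": {"dp": [[0.008,0.005,-0.005],[0.025,0.015,-0.012],[0.05,0.03,-0.02],[0.08,0.048,-0.03],[0.11,0.066,-0.04],[0.14,0.084,-0.05],[0.17,0.103,-0.06],[0.2,0.122,-0.068],[0.225,0.138,-0.072],[0.245,0.15,-0.073],[0.257,0.158,-0.073],[0.257,0.158,-0.073],[0.257,0.158,-0.073]], "turn": [[0,0,1],[0,0,3],[0,0,5],[0,0,8],[0,0,11],[0,0,14],[0,0,17],[0,0,20],[0,0,22],[0,0,24],[0,0,25],[0,0,25],[0,0,25]], "claw": [-0.8,-0.8,-0.8,-0.8,-0.8,-0.8,-0.8,-0.8,-0.8,-0.8,-0.8,-0.8,-0.8]}}

```text
t: 6.5
tool_pos: [520.0, -59.8, 250.3]
tcp_rot: [0.703, 0.712, -0.001, -0.001]
contact_force: [0.5, 0.1, -2.9]
width: 19.0
```

```bash
cat > cr.py <<'E'
from h import *
np.set_printoptions(precision=2,suppress=True)
o=observe(); print(o['t'],o['tool_pos'],o['width'],o['contact_force'],o['joints'])
c=calibration('wrist'); im,d=capture('wrist'); save('cr_wrist',im); np.savez('cr',im=im,d=d,**c)
P=cloud(c,d); X,Y,Z=P[...,0],P[...,1],P[...,2]; i=im.astype(int)
k=(abs(X-530)<90)&(abs(Y-10)<120)&(Z>40)&(Z<115); q=P[k]
print('cradle',k.sum(),cv2.minAreaRect(q[:,:2].astype(np.float32)), q.min(0),q.max(0))
s=k&(abs(X-533)<40)&(Y>25)&(Y<80)&(i.min(-1)>90); q=P[s]
A=np.c_[q[:,:2]-[531,7],np.ones(len(q))]; co=np.linalg.lstsq(A,q[:,2],rcond=None)[0]; r=q[:,2]-A@co
print('plane',co,len(q),np.degrees(np.arctan(np.hypot(*co[:2]))),np.arctan2(co[1],co[0]),r.std())
b=k&(i[...,2]>i[...,0]+30); q=P[b]; print('blue',b.sum(),cv2.minAreaRect(q[:,:2].astype(np.float32)),np.median(q,0))
E
python3 cr.py
```

```text
6.5 [520.03 -59.8  250.28] 18.98996798276061 [ 0.48  0.14 -2.85] [-0.11  0.03  0.16  1.7  -0.    1.44]
cradle 11971 ((531.5896606445312, 54.615386962890625), (118.3061294555664, 74.21749877929688), 0.6735936999320984) [472.15  16.83  56.19] [591.05  91.55  98.08]
plane [ 0.36  0.   75.23] 6130 20.05259545749595 0.010945174904897962 0.7715585477914677
blue 1047 ((477.74481201171875, 53.51247787475586), (10.536173820495605, 73.27801513671875), 0.7432414293289185) [478.34  55.38  65.44]
```

View pics/cr_wrist.png

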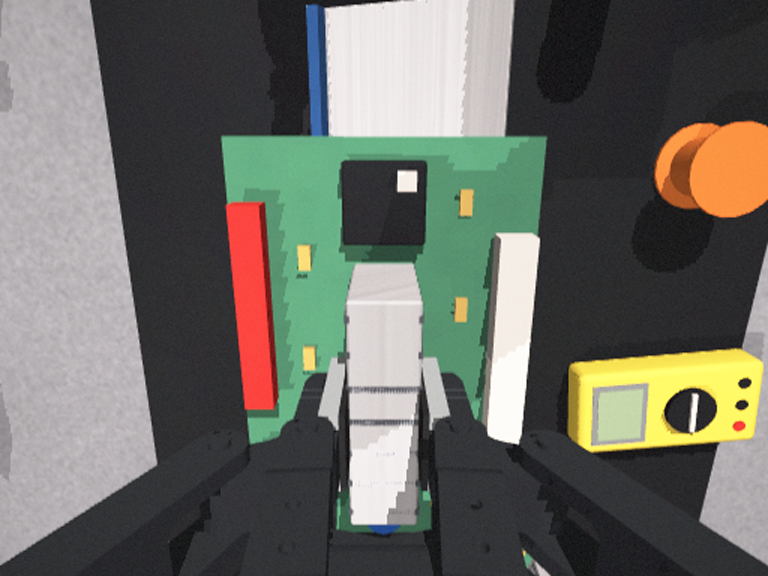

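```bash
cat >> h.py <<'E'
RP=down(90.7,-20); OC=np.array([533.5,7.,75.])
def cr2w(v): # cradle coords
    M=RP.as_matrix(); B=np.stack([M[:,1],M[:,0],-M[:,2]],1); return OC+B@np.array(v,float)
def w2cr(p):
    M=RP.as_matrix(); B=np.stack([M[:,1],M[:,0],-M[:,2]],1); return B.T@(np.array(p)-OC)
E
python3 - <<'E'
from h import *
print(RP.as_matrix().round(3))
t=cr2w((3,0,35))-RP.apply([.8,.7,19]); print(t,plan(t,RP))
E
```

```text
[[-0.012  0.94   0.342]
 [ 1.     0.011  0.004]
 [ 0.     0.342 -0.94 ]]
[517.20319595   6.00082736 126.53004785] (array([ 0.0662, -0.0019,  0.1239]), array([-2.008e+01,  1.000e-02, -3.000e-02]))
```

Request:
{"fn": "move_arm", "kwargs": {"dp": [[0.015,0,0.005],[0.03,0,0.015],[0.045,-0.001,0.035],[0.06,-0.002,0.06],[0.066,-0.002,0.085],[0.066,-0.002,0.105],[0.066,-0.002,0.118],[0.066,-0.002,0.124],[0.066,-0.002,0.124],[0.066,-0.002,0.124]], "turn": [[-4,0,0],[-8,0,0],[-12,0,0],[-16,0,0],[-20,0,0],[-20.1,0,0],[-20.1,0,0],[-20.1,0,0],[-20.1,0,0],[-20.1,0,0]], "claw": [-0.8,-0.8,-0.8,-0.8,-0.8,-0.8,-0.8,-0.8,-0.8,-0.8]}}

```text
t: 7.55
tool_pos: [518.3, 5.8, 128.2]
tcp_rot: [0.692, 0.7, 0.124, 0.123]
contact_force: [0.2, 0.8, -2.4]
width: 18.6
```

```bash
python3 hold.py; python3 - <<'E'
from h import *
o=observe(); Rm=R.from_quat(o['tcp_rot'])
print('board in cradle',w2cr(o['tool_pos']+Rm.apply([.8,.7,19])), 'rot err deg',np.degrees((RP.inv()*Rm).as_rotvec()))
im,d=capture('side'); save('d_side',im[100:300,150:410],3)
E
```

```text
7.55 [518.26   5.82 128.25] 18.646076564664195 [ 0.19  0.8  -2.42] [ 0.01 -0.36 -0.47  1.11 -0.    1.57]
n 20726 tool x max [74.33 76.08 76.12] y [-48.86 -47.58  49.22  50.43] z 15.134071386758272
y at x>20 [-48.68  50.35] ((48.05296325683594, 0.7925376892089844), (100.618408203125, 56.10967254638672), 89.97325897216797)
[-0.   -0.   15.19]
board in cradle [ 4.77897095 -0.12788529 36.37478202] rot err deg [-0.16137908 -0.02830007  0.06869699]
```

View pics/hold_wrist.png

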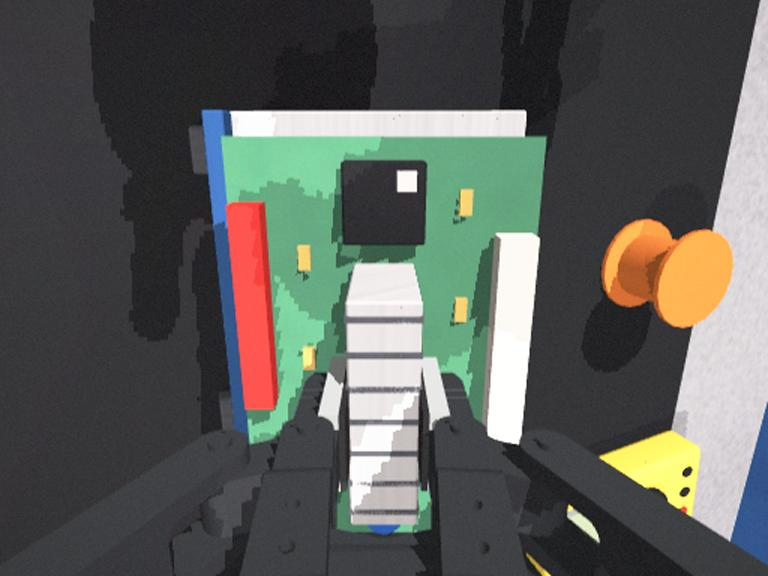

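View pics/d_side.png

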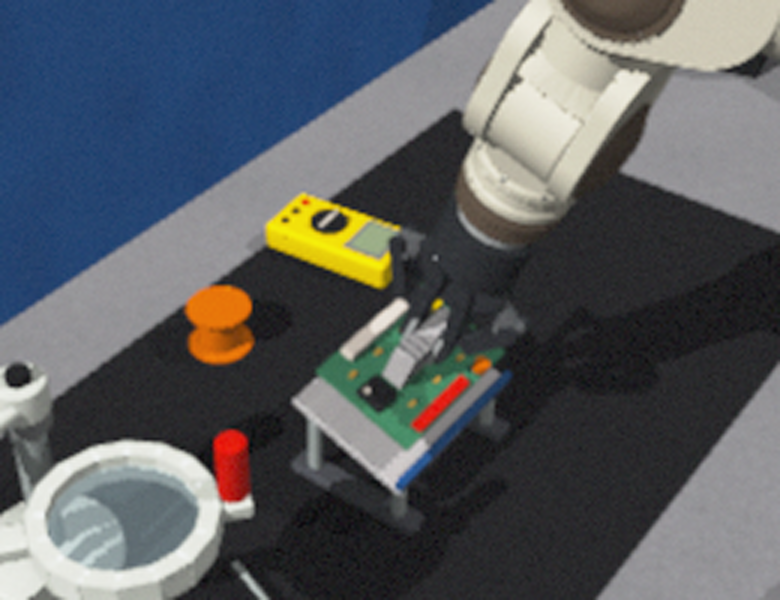

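```bash
python3 - <<'E'
from h import *
np.set_printoptions(precision=2,suppress=True)
o=observe(); f=np.load('hold.npz'); c={k:f[k] for k in ['fx','fy','cx','cy','world_from_camera']}
P=cloud(c,f['d'])-o['tool_pos']; P=P@R.from_quat(o['tcp_rot']).as_matrix(); i=f['im'].astype(int)
x,y,z=P[...,0],P[...,1],P[...,2]
w=(z>40)&(z<70)&(i.min(-1)>110)&(abs(y)<80)&(x>60)&(x<110); q=P[w]
print('white end',w.sum(),np.percentile(q,[1,50,99],axis=0)); 
b=(i[...,2]>i[...,0]+40)&(z>25)&(z<75)&(y<0)&(x<110)&(x>-60); q=P[b]
print('blue',b.sum(),np.percentile(q,[1,5,50,95,99],axis=0))
for lo in range(-30,90,20):
    s=q[(q[:,0]>lo)&(q[:,0]<lo+20)]; print(lo,len(s),np.percentile(s[:,1],[3,50,97]),np.percentile(s[:,2],[3,50,97])) if len(s) else 0
E
```

```text
white end 3234 [[ 76.53 -55.91  52.72]
 [ 80.87   0.42  54.3 ]
 [ 85.24  53.5   55.93]]
blue 2133 [[-46.11 -64.73  42.7 ]
 [-38.91 -64.26  43.18]
 [ 36.85 -61.52  44.18]
 [ 82.16 -57.83  45.52]
 [ 84.33 -56.86  51.26]]
-30 230 [-64.26 -61.94 -59.39] [43.23 44.18 45.38]
-10 252 [-64.32 -61.8  -59.4 ] [43.07 44.16 45.39]
10 277 [-64.48 -61.94 -59.51] [43.15 44.14 45.25]
30 313 [-64.52 -61.91 -59.41] [42.96 44.07 45.36]
50 393 [-64.45 -61.63 -58.59] [42.89 44.07 45.17]
70 462 [-64.56 -60.26 -56.78] [42.88 44.41 52.3 ]
```

Request:
{"fn": "move_arm", "kwargs": {"dp": [[-0.001,-0.001,0.008],[-0.001,-0.002,0.016],[-0.001,-0.003,0.023],[-0.001,-0.003,0.028],[-0.001,-0.003,0.031],[-0.001,-0.003,0.032],[-0.001,-0.003,0.032],[-0.001,-0.003,0.032]], "turn": [[0,0,0],[0,0,0],[0,0,0],[0,0,0],[0,0,0],[0,0,0],[0,0,0],[0,0,0]], "claw": [-0.8,-0.8,-0.8,-0.8,-0.8,-0.8,-0.8,-0.8]}}

```text
t: 8.45
tool_pos: [525.9, 5.3, 96.5]
tcp_rot: [0.692, 0.7, 0.124, 0.123]
contact_force: [-0.3, -0.8, -2.4]
width: 19.2
```

```bash
cat > pos.py <<'E'
from h import *
np.set_printoptions(precision=2,suppress=True)
o=observe(); Rm=R.from_quat(o['tcp_rot'])
print(o['t'],'board in cradle',w2cr(o['tool_pos']+Rm.apply([.9,.75,19.1])), 'rot err deg',np.degrees((RP.inv()*Rm).as_rotvec()),'F tool',Rm.inv().apply(o['contact_force']),o['width'],'M',o['moment'])
E
python3 pos.py
```

```text
8.45 board in cradle [ 0.96 -0.71  3.71] rot err deg [-0.12 -0.02  0.04] F tool [-0.79 -1.07  2.14] 19.200039210621842 M [-0.01  0.51  0.05]
```

Request:
{"fn": "move_arm", "kwargs": {"dp": [[0,0,0.0005],[0,0,0.001],[0,0,0.0015],[0,0,0.002],[0,0,0.002],[0,0,0.0025],[0,0,0.0025]], "turn": [[0,0,0],[0,0,0],[0,0,0],[0,0,0],[0,0,0],[0,0,0],[0,0,0]], "claw": [-0.8,-0.8,-0.8,-0.8,-0.8,-0.8,-0.8]}}

```text
t: 9.15
tool_pos: [526.6, 5.3, 94.1]
tcp_rot: [0.692, 0.7, 0.124, 0.123]
contact_force: [-2.2, -0.5, 0.8]
width: 18.8
```

```bash
python3 pos.py
```

```text
9.15 board in cradle [ 0.8  -0.74  1.19] rot err deg [-0.11 -0.02  0.05] F tool [-0.51 -1.85 -1.5 ] 18.7851207537911 M [-0.02  0.89 -0.05]
```

Request:
{"fn": "move_arm", "kwargs": {"dp": [[0,-0.0005,0.0003],[0,-0.001,0.0003],[0,-0.0015,0.0003],[0,-0.002,0.0003],[0,-0.0025,0.0003],[0,-0.003,0.0003],[0,-0.0035,0.0003],[0,-0.0035,0.0003]], "turn": [[0,0,0],[0,0,0],[0,0,0],[0,0,0],[0,0,0],[0,0,0],[0,0,0],[0,0,0]], "claw": [-0.8,-0.8,-0.8,-0.8,-0.8,-0.8,-0.8,-0.8]}}

```text
t: 9.95
tool_pos: [524.1, 5.3, 93.2]
tcp_rot: [0.692, 0.7, 0.125, 0.123]
contact_force: [2.0, 0.5, 5.2]
width: 18.9
```

```bash
python3 pos.py; python3 hold.py
```

```text
9.95 board in cradle [-1.85 -0.72  1.22] rot err deg [-0.21 -0.02  0.04] F tool [ 0.51  3.67 -4.19] 18.86227447697186 M [-0.08 -0.22  0.06]
9.95 [524.07   5.27  93.18] 18.86227447697186 [2.   0.54 5.2 ] [ 0.01 -0.34 -0.53  1.03  0.    1.57]
n 20599 tool x max [74.31 76.07 76.09] y [-48.97 -47.7   49.15  50.41] z 15.176900744705108
y at x>20 [-48.8   50.34] ((48.04857635498047, 0.9451828002929688), (101.38778686523438, 56.072513580322266), 89.97843933105469)
[-0.    0.   15.18]
```

View pics/hold_wrist.png

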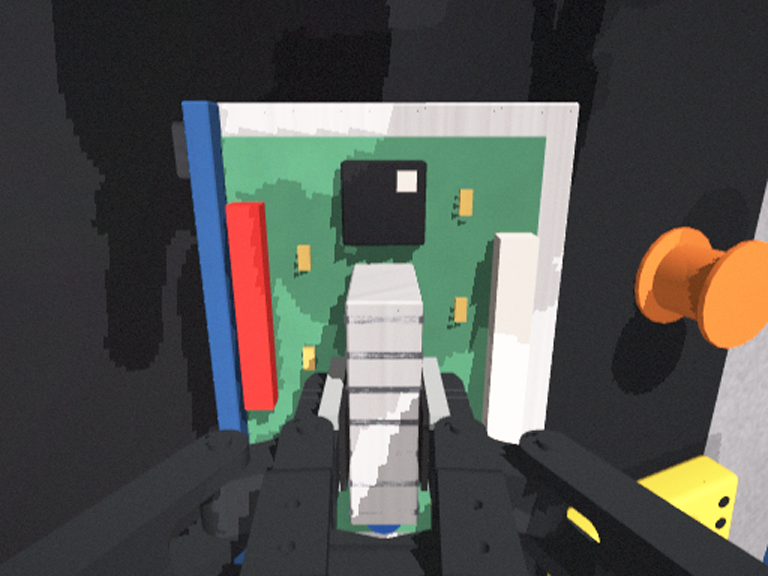

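Request:
{"fn": "move_arm", "kwargs": {"dp": [[0,-0.0005,0],[0,-0.001,0],[0,-0.0013,0],[0,-0.0013,0]], "turn": [[0,0,0],[0,0,0],[0,0,0],[0,0,0]], "claw": [-0.8,-0.8,-0.8,-0.8]}}

```text
t: 10.4
tool_pos: [523.6, 5.4, 93.2]
tcp_rot: [0.692, 0.7, 0.125, 0.124]
contact_force: [7.4, 1.4, 3.9]
width: 18.8
```

```bash
python3 pos.py; python3 - <<'E'
from h import *
np.set_printoptions(precision=2,suppress=True)
o=observe(); c=calibration('wrist'); im,d=capture('wrist'); f=dict(im=im,d=d); save('e_wrist',im[120:330,130:400],3)
P=cloud(c,f['d'])-o['tool_pos']; P=P@R.from_quat(o['tcp_rot']).as_matrix(); i=f['im'].astype(int)
x,y,z=P[...,0],P[...,1],P[...,2]
w=(z>14)&(z<24)&(i.min(-1)>90)&(x>60)&(x<110)&(abs(y)<45); q=P[w]
print('white end',np.percentile(q,[1,50,99.7],axis=0))
b=(i[...,2]>i[...,0]+40)&(z>0)&(z<40)&(y<0)&(x<110)&(x>-60); q=P[b]
print('blue',np.percentile(q,[1,5,50,95,99],axis=0))
g=(i[...,1]>i[...,0]+15)&(i[...,1]>i[...,2]+15)&(abs(z-16)<12)&(x>20); print('green',np.percentile(P[g],[.3,1,50,99,99.7],axis=0))
E
```

```text
10.4 board in cradle [-2.19 -0.59  1.42] rot err deg [-0.31 -0.    0.02] F tool [ 1.31  8.27 -1.08] 18.82160771912062 M [ 0.01 -1.28  0.28]
white end [[ 60.64 -44.38  14.14]
 [ 77.42 -12.39  18.6 ]
 [ 85.96  44.57  21.32]]
blue [[-23.13 -57.51   7.8 ]
 [-16.72 -57.02   8.27]
 [ 43.   -52.87   9.36]
 [ 82.26 -49.77  13.52]
 [ 85.11 -49.57  16.63]]
green [[ 20.4  -48.92  13.38]
 [ 21.03 -47.76  13.69]
 [ 55.89   2.95  15.19]
 [ 76.08  49.41  16.82]
 [ 76.1   50.22  19.36]]
```

View pics/e_wrist.png

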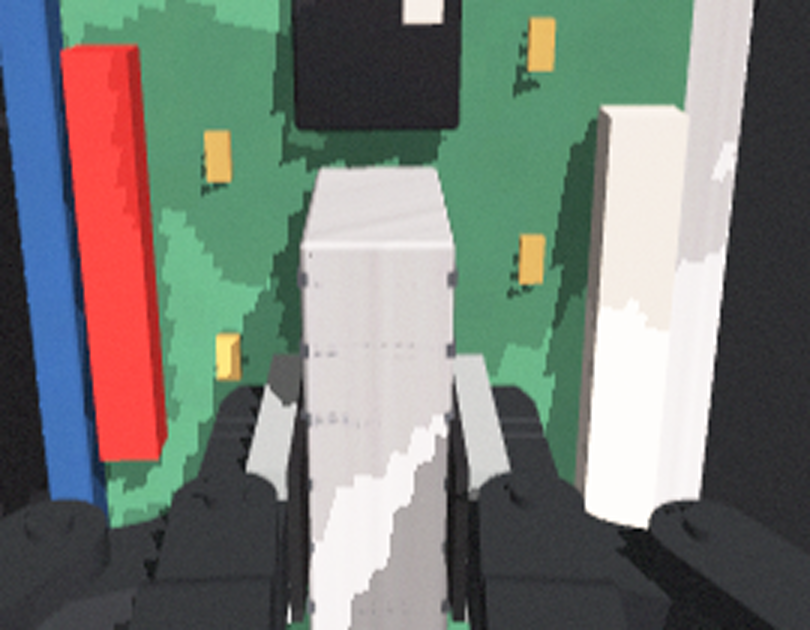

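Request:
{"fn": "move_arm", "kwargs": {"dp": [[0,0.0004,0.0003],[0,0.0004,0.0003],[0,0.0004,0.0003],[0,0.0004,0.0003],[0,0.0004,0.0003],[0,0.0004,0.0003],[0,0.0004,0.0003]], "turn": [[0,0,0],[0,0,0],[0,0,0],[0,0,0],[0,0,0],[0,0,0],[0,0,0]], "claw": [-0.8,-0.7,-0.5,-0.4,-0.2,-0.1,-0.1], "squeeze": 20}}

```text
t: 11.15
tool_pos: [522.2, 5.2, 91.2]
tcp_rot: [0.692, 0.7, 0.124, 0.122]
contact_force: [-0.5, -0.5, -0.5]
width: 38.5
```

```bash
python3 pos.py; python3 - <<'E'
from h import *
c=calibration('wrist'); im,d=capture('wrist'); save('f_wrist',im)
E
```

```text
11.15 board in cradle [-4.32 -0.77 -0.05] rot err deg [-0.03 -0.02  0.05] F tool [-0.46 -0.68  0.31] 38.45168145105142 M [ 0.02  0.31 -0.05]
```

View pics/f_wrist.png

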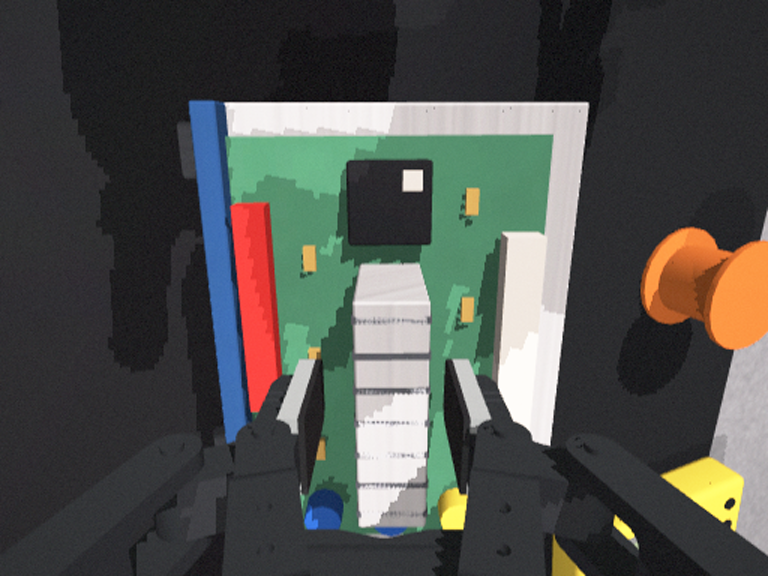

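Request:
{"fn": "move_arm", "kwargs": {"dp": [[0,0,-0.01],[0,0,-0.03],[0,0,-0.06],[0,0,-0.09],[0,0,-0.12],[0,0,-0.15],[0,0,-0.17],[0,0,-0.18],[0,0,-0.18],[0,0,-0.18]], "turn": [[0,0,0],[0,0,0],[0,0,0],[0,0,0],[0,0,0],[0,0,0],[0,0,0],[0,0,0],[0,0,0],[0,0,0]], "claw": [-0.1,-0.1,0,0,0,0,0,0,0,0]}}

```text
t: 12.2
tool_pos: [460.8, 4.5, 260.0]
tcp_rot: [0.692, 0.7, 0.124, 0.122]
contact_force: [0.2, -0.4, -0.3]
width: 43.0
```

```bash
cat > chk.py <<'E'
from h import *
np.set_printoptions(precision=2,suppress=True)
o=observe(); print(o['t'],o['tool_pos'],o['contact_force'])
c=calibration('wrist'); im,d=capture('wrist'); save('g_wrist',im)
P=(cloud(c,d)-OC)@np.stack([RP.as_matrix()[:,1],RP.as_matrix()[:,0],-RP.as_matrix()[:,2]],1); i=im.astype(int)
x,y,z=P[...,0],P[...,1],P[...,2]; m=(abs(x)<90)&(abs(y)<110)&(abs(z)<60)
g=m&(i[...,1]>i[...,0]+15)&(i[...,1]>i[...,2]+15); q=P[g]; print('board (cradle coords)',cv2.minAreaRect(q[:,:2].astype(np.float32)),np.median(q[:,2]))
b=m&(i[...,2]>i[...,0]+40)&(x<-40); q=P[b]; print('blue',cv2.minAreaRect(q[:,:2].astype(np.float32)),np.median(q[:,2]))
a=m&(abs(z)<14)&((i.min(-1)>90)|g|b); q=P[a]; print('all',cv2.minAreaRect(q[:,:2].astype(np.float32)))
for r in place_of('wrist','chip')[:2]:
    u,v=r['xy'][0]*512,r['xy'][1]*384; print('chip',r['conf'],u*1.5,v*1.5,toworld(c,u,v,d[int(v),int(u)]))
k=m&(i.max(-1)<60)&(abs(z-10)<5)&(y>35); print('dark chip px',k.sum(),OC+np.stack([RP.as_matrix()[:,1],RP.as_matrix()[:,0],-RP.as_matrix()[:,2]],1)@np.median(P[k],0),np.median(P[k],0))
print('expected chip',cr2w((-2,55,10)))
E
python3 chk.py
```

```text
12.2 [460.76   4.52 259.99] [ 0.19 -0.4  -0.34]
board (cradle coords) ((-1.6885948181152344, -1.4421463012695312), (100.70012664794922, 152.5293731689453), 0.2285849004983902) 5.160565442785359
blue ((-55.227230072021484, 1.2115020751953125), (19.62274932861328, 172.54885864257812), 3.4245522022247314) 10.994099018113527
all ((-0.5668106079101562, -0.5504837036132812), (169.5233917236328, 120.14810180664062), 89.97465515136719)
chip 0.56 380.8512 167.0976 [523.68  62.56  83.84]
dark chip px 126 [531.38  53.34  86.3 ] [ 2.4  46.36 11.16]
expected chip [527.53  61.93  83.71]
```

View pics/g_wrist.png

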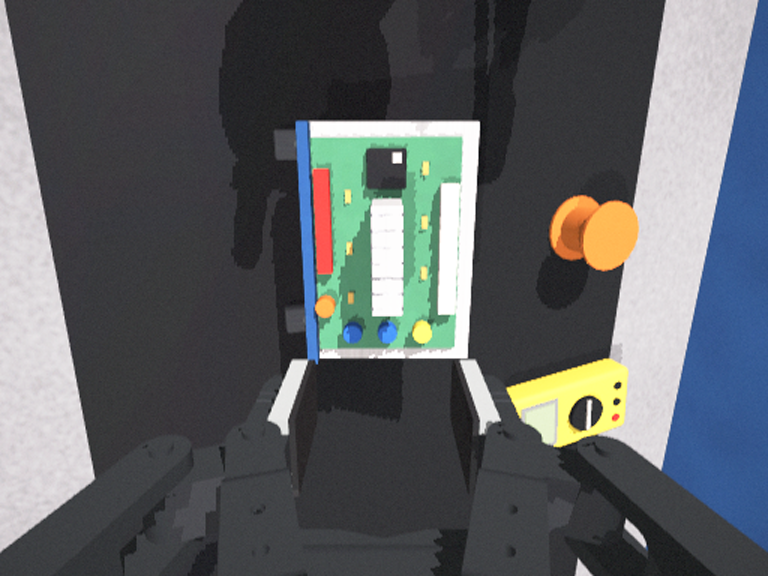

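```bash
python3 - <<'E'
from h import *
print(plan((480,240,330),down(90)))
E
```

```text
(array([ 0.2353,  0.0448, -0.0589]), array([19.98, -0.11,  0.64]))
```

Request:
{"fn": "move_arm", "kwargs": {"dp": [[0.02,0.004,-0.005],[0.05,0.01,-0.015],[0.085,0.017,-0.025],[0.125,0.024,-0.035],[0.165,0.032,-0.045],[0.2,0.039,-0.052],[0.225,0.043,-0.058],[0.235,0.045,-0.059],[0.235,0.045,-0.059],[0.235,0.045,-0.059]], "turn": [[3,0,0],[6,0,0],[9,0,0],[12,0,0],[15,0,0.3],[18,0,0.6],[20,0,0.6],[20,0,0.6],[20,0,0.6],[20,0,0.6]], "claw": [0,0,0,0,0,0,0,0,0,0]}}

```text
t: 13.3
tool_pos: [480.0, 239.0, 331.2]
tcp_rot: [0.707, 0.707, 0.001, 0.0]
contact_force: [-0.0, 0.5, -0.3]
width: 42.9
```

```bash
cat > kn.py <<'E'
from h import *
import sys
np.set_printoptions(precision=2,suppress=True)
o=observe(); print(o['t'],o['tool_pos'],o['contact_force'],o['joints'])
c=calibration('wrist'); im,d=capture('wrist'); save(sys.argv[1],im); np.savez(sys.argv[1],im=im,d=d,**c)
P=cloud(c,d); X,Y,Z=P[...,0],P[...,1],P[...,2]; i=im.astype(int)
w=(i[...,0]>110)&(i[...,1]<80)&(Z>215)&(Z<275)&(d>0); q=P[w]
if w.sum():
    t=q[q[:,2]>np.percentile(q[:,2],95)-4]; print('knob',w.sum(),'top',np.median(t,0),cv2.minEnclosingCircle(t[:,:2].astype(np.float32)),np.percentile(q[:,2],[50,95,99]))
for qn in ['lamp_knob','lens']:
    for r in place_of('wrist',qn)[:2]:
        u,v=r['xy'][0]*512,r['xy'][1]*384; print(qn,round(r['conf'],2),u*1.5,v*1.5,atz(c,u,v,255 if qn!='lens' else 198))
w=(Z>195)&(Z<222)&(i.min(-1)>120)&(d>0); q=P[w]
if w.sum()>50: print('rim',w.sum(),cv2.minAreaRect(q[:,:2].astype(np.float32)),np.median(q[:,2]))
E
python3 kn.py k1; python3 - <<'E'
E
```

```text
13.3 [479.99 239.   331.23] [-0.03  0.48 -0.26] [0.46 0.12 0.41 1.86 0.   2.03]
knob 902 top [485.66 278.18 255.48] ((485.3726501464844, 278.0395812988281), 10.571606636047363) [255.31 256.6  257.2 ]
lamp_knob 0.63 394.52160000000003 226.368 [485.74 276.75 255.  ]
lens 0.65 478.464 89.56800000000001 [530.52 338.91 198.  ]
rim 21320 ((579.4027099609375, 324.6126708984375), (226.4449462890625, 111.68519592285156), 0.28135669231414795) 201.33437769641898
```

View pics/k1.png

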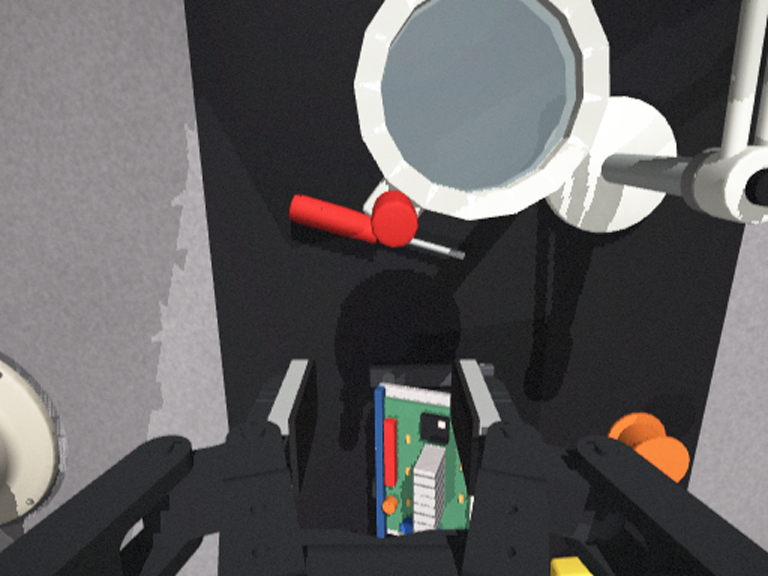

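Request:
{"fn": "move_arm", "kwargs": {"dp": [[0.015,0.002,0.01],[0.03,0.004,0.02],[0.039,0.0055,0.04],[0.039,0.0055,0.065],[0.039,0.0055,0.085],[0.039,0.0055,0.1],[0.039,0.0055,0.108],[0.039,0.0055,0.108],[0.039,0.0055,0.108]], "turn": [[0,0,0],[0,0,0],[0,0,0],[0,0,0],[0,0,0],[0,0,0],[0,0,0],[0,0,0],[0,0,0]], "claw": [0,0,0,0,0,0,0,0,0]}}

```text
t: 14.35
tool_pos: [485.8, 279.3, 224.1]
tcp_rot: [0.707, 0.708, 0.001, -0.0]
contact_force: [-1.3, -0.9, -0.8]
width: 42.7
```

```bash
python3 kn.py k2
```

```text
14.35 [485.79 279.29 224.1 ] [-1.34 -0.89 -0.75] [0.52 0.11 0.18 1.64 0.   2.09]
knob 3626 top [485.29 279.62 255.42] ((485.6910705566406, 278.2080993652344), 10.859162330627441) [254.04 256.26 256.71]
lamp_knob 0.8 382.6176 445.19040000000007 [486.1  277.19 255.  ]
lens 0.64 514.1759999999999 195.32160000000002 [530.92 336.4  198.  ]
rim 49829 ((530.003662109375, 333.2078857421875), (128.2472381591797, 120.13027954101562), 1.3998618125915527) 201.55554829385832
```

View pics/k2.png

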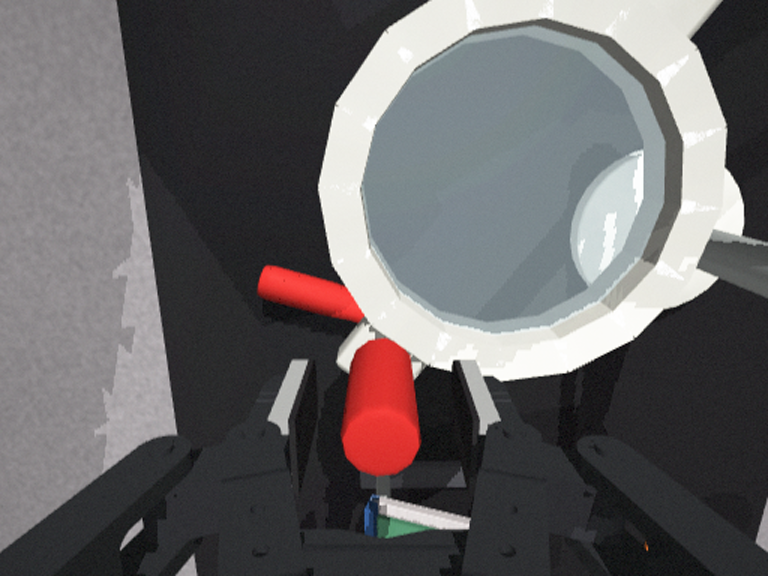

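Request:
{"fn": "move_arm", "kwargs": {"dp": [[0,0,0],[0,0,0],[0,0,0],[0,0,0],[0,0,0]], "turn": [[0,0,0],[0,0,0],[0,0,0],[0,0,0],[0,0,0]], "claw": [-0.4,-0.6,-0.7,-0.7,-0.7], "squeeze": 30}}

```text
t: 15.0
tool_pos: [485.9, 279.0, 224.3]
tcp_rot: [0.707, 0.707, 0.002, 0.0]
contact_force: [-0.1, -0.4, 5.7]
width: 21.2
```

```bash
cat > way.py <<'E'
from h import *
np.set_printoptions(precision=4,suppress=True)
post=np.array([686,288.]); C=np.array([527,61.7]); k0=np.array([485.6,278.2])
def ik(k,L2=314):
    v=k-post; r=np.hypot(*v); f=np.arccos((r*r-240**2-L2**2)/(2*240*L2)); a=np.arctan2(v[1],v[0])-np.arctan2(L2*np.sin(f),240+L2*np.cos(f)); return a%(2*np.pi),f
def fk(a,f,L): return post+240*np.array([np.cos(a),np.sin(a)])+L*np.array([np.cos(a+f),np.sin(a+f)])
a0,f0=ik(k0); a1,f1=ik(C,240); print('start',np.degrees([a0,f0,a0+f0]),'lens',fk(a0,f0,240),'end',np.degrees([a1,f1,a1+f1]),fk(a1,f1,314))
o=observe(); print(o['tool_pos'],o['width'],o['contact_force'],o['t'])
Rm=R.from_quat(o['tcp_rot'])
N=34
for n in range(2,N+1,1):
    s=n/N; s=s*s*(3-2*s) if 0 else s
    a=a0+(a1-a0)*s; f=f0+(f1-f0)*s; k=fk(a,f,314)
    w=np.array([*(k-k0),0]); print(n,Rm.inv().apply(w)/1000,-np.degrees(a+f-a0-f0).round(1))
E
python3 way.py
```

```text
start [ 92.3595 140.2857 232.6452] lens [530.4994 337.0221] end [180.0911 109.6334 289.7246] [551.9749  -7.9581]
[485.9064 278.9998 224.2823] 21.181126008611294 [-0.1499 -0.3749  5.6956] 15.0
2 [-0.0126 -0.0066 -0.    ] -3.4
3 [-0.0193 -0.0096 -0.0001] -5.0
4 [-0.0262 -0.0123 -0.0001] -6.7
5 [-0.0334 -0.0148 -0.0001] -8.4
6 [-0.0408 -0.0171 -0.0001] -10.1
7 [-0.0484 -0.0191 -0.0002] -11.8
8 [-0.0563 -0.0208 -0.0002] -13.4
9 [-0.0643 -0.0222 -0.0002] -15.1
10 [-0.0726 -0.0233 -0.0002] -16.8
11 [-0.081  -0.024  -0.0002] -18.5
12 [-0.0896 -0.0244 -0.0003] -20.1
13 [-0.0983 -0.0245 -0.0003] -21.8
14 [-0.1072 -0.0242 -0.0003] -23.5
15 [-0.1162 -0.0236 -0.0003] -25.2
16 [-0.1253 -0.0226 -0.0003] -26.9
17 [-0.1344 -0.0212 -0.0004] -28.5
18 [-0.1437 -0.0194 -0.0004] -30.2
19 [-0.153  -0.0172 -0.0004] -31.9
20 [-0.1623 -0.0145 -0.0004] -33.6
21 [-0.1717 -0.0115 -0.0004] -35.3
22 [-0.181  -0.0081 -0.0004] -36.9
23 [-0.1904 -0.0042 -0.0004] -38.6
24 [-0.1997  0.     -0.0004] -40.3
25 [-0.2089  0.0047 -0.0005] -42.0
26 [-0.2181  0.0099 -0.0005] -43.6
27 [-0.2271  0.0154 -0.0005] -45.3
28 [-0.2361  0.0214 -0.0005] -47.0
29 [-0.2449  0.0278 -0.0005] -48.7
30 [-0.2536  0.0346 -0.0005] -50.4
31 [-0.262   0.0419 -0.0005] -52.0
32 [-0.2703  0.0495 -0.0005] -53.7
33 [-0.2784  0.0576 -0.0005] -55.4
34 [-0.2862  0.0661 -0.0005] -57.1
```

Request:
{"fn": "move_arm", "kwargs": {"dp": [[-0.003,-0.002,0],[-0.006,-0.003,0],[-0.0126,-0.0066,0],[-0.019,-0.0096,0],[-0.026,-0.012,0],[-0.033,-0.015,0],[-0.041,-0.017,0],[-0.048,-0.019,0],[-0.056,-0.021,0],[-0.064,-0.022,0],[-0.073,-0.023,0],[-0.081,-0.024,0],[-0.09,-0.0245,0],[-0.098,-0.0245,0],[-0.107,-0.024,0],[-0.116,-0.0235,0],[-0.122,-0.023,0],[-0.125,-0.0225,0],[-0.125,-0.0225,0]], "turn": [[0,0,-1],[0,0,-1.7],[0,0,-3.4],[0,0,-5],[0,0,-6.7],[0,0,-8.4],[0,0,-10],[0,0,-11.8],[0,0,-13.4],[0,0,-15],[0,0,-16.8],[0,0,-18.5],[0,0,-20],[0,0,-22],[0,0,-23.5],[0,0,-25],[0,0,-26.3],[0,0,-27],[0,0,-27]], "claw": [-0.7,-0.7,-0.7,-0.7,-0.7,-0.7,-0.7,-0.7,-0.7,-0.7,-0.7,-0.7,-0.7,-0.7,-0.7,-0.7,-0.7,-0.7,-0.7]}}

```text
t: 16.9
tool_pos: [463.7, 153.6, 224.2]
tcp_rot: [0.522, 0.853, 0.002, 0.001]
contact_force: [1.4, -1.4, 7.3]
width: 20.8
```

```bash
python3 kn.py k3; python3 - <<'E'
from h import *
im,d=capture('top'); save('k3_top',im)
im,d=capture('side'); save('k3_side',im)
E
```

```text
16.9 [463.73 153.55 224.18] [ 1.37 -1.38  7.27] [ 0.32 -0.07  0.01  1.64  0.    1.42]
knob 3136 top [463.92 153.82 255.48] ((464.876708984375, 152.40093994140625), 10.998464584350586) [254.62 256.32 256.77]
lamp_knob 0.64 380.08320000000003 444.90239999999994 [464.51 151.37 255.  ]
lens 0.61 515.712 194.11200000000002 [478.58 225.28 198.  ]
rim 43309 ((480.0018310546875, 221.4107666015625), (128.40762329101562, 120.37500762939453), 27.698801040649414) 203.12945174514863
```

View pics/k3_top.png

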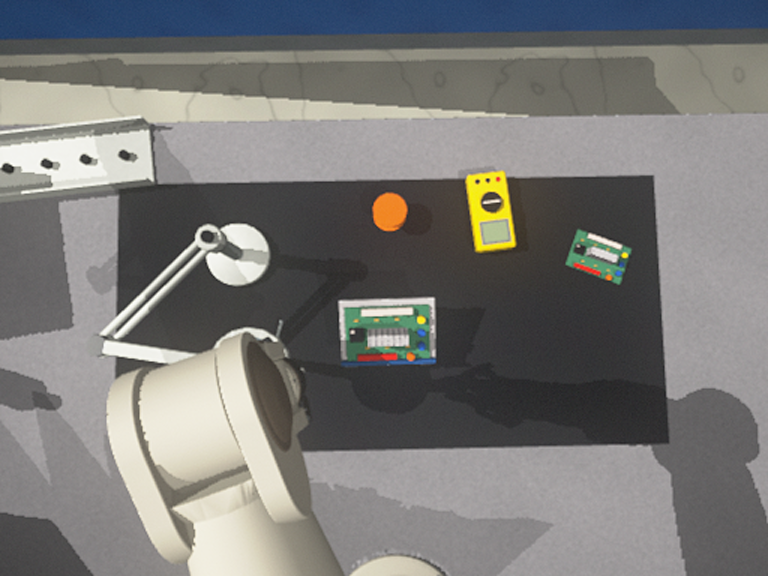

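View pics/k3.png

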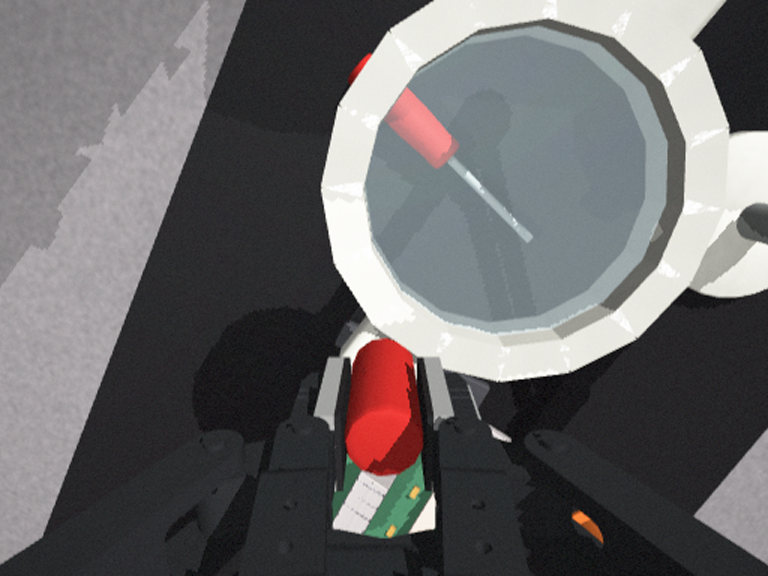

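```bash
cat > way2.py <<'E'
exec(open('way.py').read().split("a0,f0=ik(k0)")[0])
o=observe(); Rm=R.from_quat(o['tcp_rot']); k0=(o['tool_pos']+Rm.apply([-.8,-.3,0]))[:2]
a0,f0=ik(k0); a1,f1=ik(C,240); print('k0',k0,np.degrees([a0,f0,a0+f0]),'lens',fk(a0,f0,240),'end',np.degrees([a1,f1,a1+f1]),fk(a1,f1,314))
N=18
for n in range(1,N+1,1):
    s=n/N; a=a0+(a1-a0)*s; f=f0+(f1-f0)*s; k=fk(a,f,314)
    # tool offset rotates with the tool
    th=a+f-a0-f0
    p1=np.array([*k,0])-R.from_rotvec([0,0,th]).apply(Rm.apply([-.8,-.3,0])); p0=np.array([*k0,0])-Rm.apply([-.8,-.3,0])
    print(n,Rm.inv().apply(p1-p0)/1000,-np.degrees(th).round(1))
E
python3 way2.py
```

```text
k0 [463.7352 152.7173] [133.6743 125.9539 259.6282] lens [477.0578 225.5081] end [180.0911 109.6334 289.7246] [551.9749  -7.9581]
1 [-0.0088 -0.0029 -0.    ] -1.7
2 [-0.0178 -0.0056 -0.    ] -3.3
3 [-0.027  -0.0079 -0.    ] -5.0
4 [-0.0365 -0.0098 -0.    ] -6.7
5 [-0.0462 -0.0114 -0.    ] -8.4
6 [-0.056  -0.0126 -0.    ] -10.0
7 [-0.0661 -0.0135 -0.    ] -11.7
8 [-0.0763 -0.0139 -0.    ] -13.4
9 [-0.0866 -0.014  -0.    ] -15.0
10 [-0.0971 -0.0136 -0.    ] -16.7
11 [-0.1076 -0.0128 -0.    ] -18.4
12 [-0.1183 -0.0116 -0.    ] -20.1
13 [-0.1291 -0.01   -0.    ] -21.7
14 [-0.1398 -0.0079 -0.    ] -23.4
15 [-0.1507 -0.0053 -0.    ] -25.1
16 [-0.1615 -0.0023 -0.    ] -26.8
17 [-0.1724  0.0012  0.    ] -28.4
18 [-0.1832  0.0051  0.    ] -30.1
```

Request:
{"fn": "move_arm", "kwargs": {"dp": [[-0.004,-0.0013,0],[-0.009,-0.003,0],[-0.018,-0.0056,0],[-0.027,-0.008,0],[-0.0365,-0.01,0],[-0.046,-0.0114,0],[-0.056,-0.0126,0],[-0.066,-0.0135,0],[-0.076,-0.014,0],[-0.0866,-0.014,0],[-0.097,-0.0136,0],[-0.1076,-0.0128,0],[-0.118,-0.0116,0],[-0.129,-0.01,0],[-0.14,-0.008,0],[-0.151,-0.005,0],[-0.1615,-0.002,0],[-0.172,0.001,0],[-0.179,0.0035,0],[-0.183,0.005,0]], "turn": [[0,0,-0.8],[0,0,-1.7],[0,0,-3.3],[0,0,-5],[0,0,-6.7],[0,0,-8.4],[0,0,-10],[0,0,-11.7],[0,0,-13.4],[0,0,-15],[0,0,-16.7],[0,0,-18.4],[0,0,-20],[0,0,-21.7],[0,0,-23.4],[0,0,-25],[0,0,-26.8],[0,0,-28.4],[0,0,-29.5],[0,0,-30]], "claw": [-0.7,-0.7,-0.7,-0.7,-0.7,-0.7,-0.7,-0.7,-0.7,-0.7,-0.7,-0.7,-0.7,-0.7,-0.7,-0.7,-0.7,-0.7,-0.7,-0.7]}}

```text
t: 19.15
tool_pos: [551.6, -6.7, 224.1]
tcp_rot: [0.283, 0.959, 0.002, 0.001]
contact_force: [0.8, 4.2, 8.0]
width: 20.8
```

Request:
{"fn": "move_arm", "kwargs": {"dp": [[0,0,0],[0,0,0],[0,0,0]], "turn": [[0,0,0],[0,0,0],[0,0,0]], "claw": [-0.7,-0.7,-0.7]}}

```text
t: 19.45
tool_pos: [551.5, -7.0, 224.1]
tcp_rot: [0.284, 0.959, 0.001, 0.001]
contact_force: [2.1, -0.1, 7.2]
width: 21.0
```

```bash
python3 kn.py k4; python3 way2.py | head -1; python3 - <<'E'
from h import *
for n in ['top','side']:
    im,d=capture(n); save('k4_'+n,im); np.savez('k4_'+n,im=im,d=d,**calibration(n))
E
```

```text
19.45 [551.46  -7.04 224.15] [ 2.06 -0.08  7.2 ] [-0.01  0.08  0.16  1.64  0.    0.56]
knob 996 top [547.88  -7.55 255.24] ((552.4427490234375, -7.685131072998047), 10.566717147827148) [249.51 256.19 256.66]
lens 0.78 515.8656 193.6512 [528.66  62.33 198.  ]
rim 36631 ((531.9302368164062, 59.812992095947266), (128.32308959960938, 120.04727172851562), 57.773040771484375) 209.7948247750385
k0 [551.935   -7.7416] [180.0361 109.6808 289.7169] lens [526.9694  61.9199] end [180.0911 109.6334 289.7246] [551.9749  -7.9581]
```

View pics/k4.png

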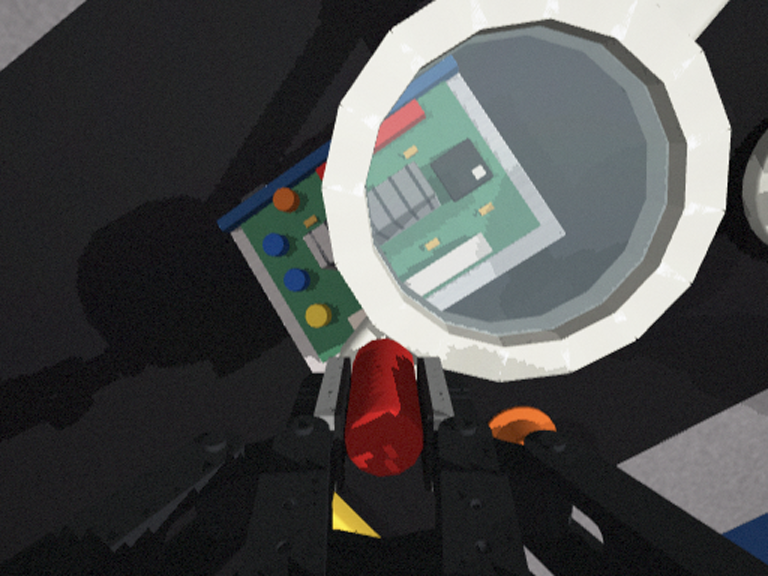

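View pics/k4_top.png

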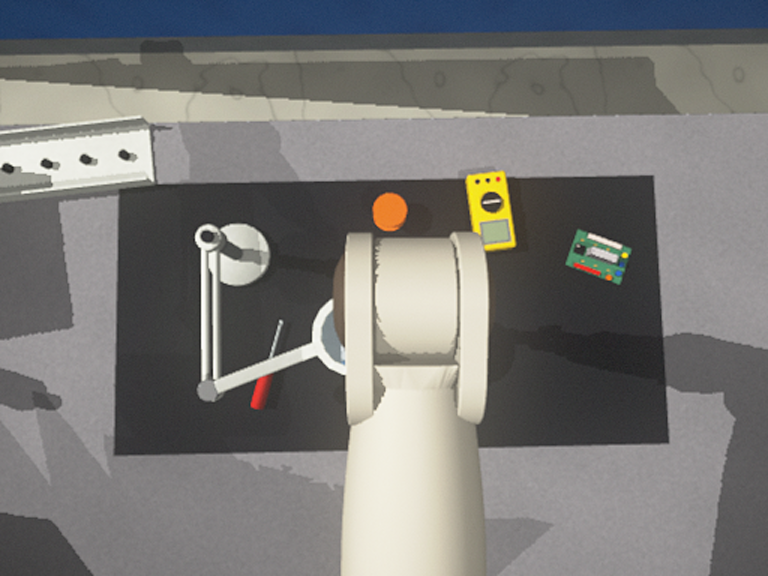

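View pics/k4_side.png

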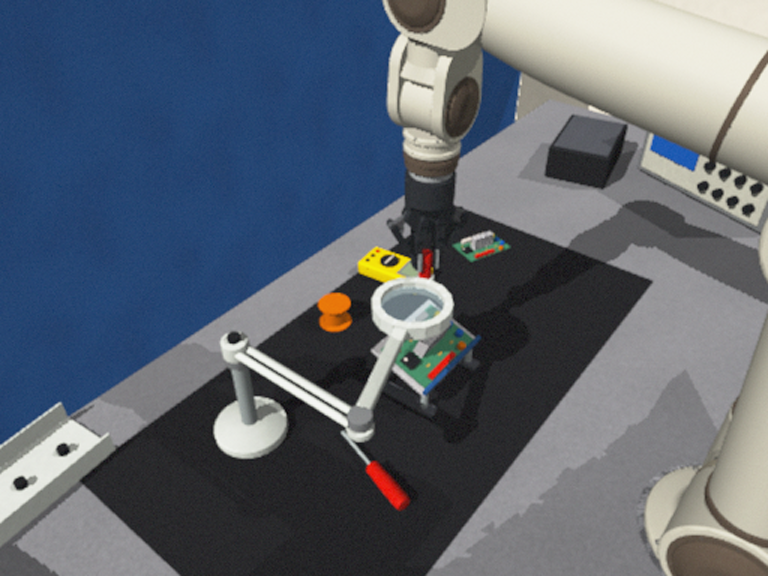

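```bash
cat > lens.py <<'E'
from h import *
from scipy.optimize import least_squares
import sys
np.set_printoptions(precision=2,suppress=True)
f=np.load(sys.argv[1]); c={k:f[k] for k in ['fx','fy','cx','cy','world_from_camera']}; d=f['d']; i=f['im'].astype(int)
P=cloud(c,d); X,Y,Z=P[...,0],P[...,1],P[...,2]
g=np.array([529,62.])
for zc,R0,nm in [(209,63,'outer')]:
    w=(abs(Z-210)<6)&(np.hypot(X-g[0],Y-g[1])<85)&(d>0); q=P[w]
    r=np.hypot(q[:,0]-g[0],q[:,1]-g[1]); th=np.arctan2(q[:,1]-g[1],q[:,0]-g[0])
    pts=[];ptsi=[]
    for b in np.arange(-np.pi,np.pi,np.pi/36):
        s=(th>=b)&(th<b+np.pi/36)
        if s.sum()>8: pts.append(q[s][np.argsort(r[s])[int(.97*s.sum())]]); ptsi.append(q[s][np.argsort(r[s])[int(.03*s.sum())]])
    for nm,p in (('outer',np.array(pts)),('inner',np.array(ptsi))):
        s=least_squares(lambda v:np.hypot(p[:,0]-v[0],p[:,1]-v[1])-v[2],[*g,60],loss='soft_l1'); print(nm,len(p),s.x,np.abs(s.fun).mean(),np.median(p[:,2]))
# dark chip pixels near expected
m=(np.hypot(X-527,Y-62)<26)
print('depth at chip area: Z',np.percentile(Z[m],[5,50,95]) if m.any() else '')
E
python3 lens.py k4.npz; python3 - <<'E'
from h import *
np.set_printoptions(precision=2,suppress=True)
f=np.load('k4.npz'); c={k:f[k] for k in ['fx','fy','cx','cy','world_from_camera']}
# chip corners hand-picked (800-scale 1.5): 
cor=np.array([[432,160],[466,140],[493,180],[457,201]])/1.5
print('depth',[f['d'][int(v),int(u)] for u,v in cor])
u,v=cor.mean(0); print('chip at z84',atz(c,u,v,84), 'proj expected',proj(c,cr2w((-2,55,10)))*1.5, cor.mean(0)*1.5)
for a,b in [(548,18),(516,381)]: print(atz(c,a/1.5,b/1.5,210))
E
```

```text
outer 72 [528.98  61.27  62.82] 2.042119414528404 210.58984480138557
inner 72 [528.26  61.49  50.18] 0.2382833837249968 208.56137542842916
depth at chip area: Z [199.67 200.74 201.78]
depth [np.float32(161.20287), np.float32(159.15468), np.float32(163.38417), np.float32(165.59808)]
chip at z84 [528.1   62.08  84.  ] proj expected [461.18 169.49] [462.   170.25]
[487.02  91.65 210.  ]
[583.91  29.04 210.  ]
```

Request:
{"fn": "move_arm", "kwargs": {"dp": [[0,0,0],[0,0,0],[0,0,0],[0,0,0],[0,0,0],[0,0,0],[0,0,-0.01],[0,0,-0.03],[0,0,-0.06],[0,0,-0.09],[0,0,-0.11],[0,0,-0.12],[0,0,-0.12]], "turn": [[0,0,0],[0,0,0],[0,0,0],[0,0,0],[0,0,0],[0,0,0],[0,0,0],[0,0,0],[0,0,0],[0,0,0],[0,0,0],[0,0,0],[0,0,0]], "claw": [-0.5,-0.4,-0.3,-0.2,-0.1,0,0,0,0,0,0,0,0], "squeeze": 20}}

```text
t: 21.0
tool_pos: [551.3, -7.0, 345.5]
tcp_rot: [0.283, 0.959, 0.002, 0.002]
contact_force: [0.4, -0.2, -0.3]
width: 42.5
```

```bash
python3 kn.py k5; python3 lens.py k5.npz; python3 - <<'E'
from h import *
print(proj(calibration('wrist'),cr2w((-2,55,10)))*1.5)
E
```

```text
21.0 [551.26  -6.96 345.52] [ 0.38 -0.22 -0.3 ] [-0.01  0.17  0.49  1.89  0.    0.56]
knob 839 top [552.87  -7.21 255.53] ((553.3948364257812, -7.548883438110352), 10.723980903625488) [255.03 256.59 257.1 ]
lamp_knob 0.85 378.7776 301.9392 [553.92 -10.09 255.  ]
lens 0.85 460.4928 167.8464 [527.47  62.86 198.  ]
lens 0.2 715.2384 162.3168 [604.32 187.19 198.  ]
rim 15581 ((519.0341796875, 70.14651489257812), (127.36399841308594, 163.9816436767578), 48.97315216064453) 207.9067463453389
outer 72 [528.71  61.59  63.22] 2.1560665203678115 210.55036761421115
inner 72 [528.43  61.51  50.34] 0.24960347234543168 209.70971179288298
depth at chip area: Z [199.58 200.77 201.94]
[438.61078286 161.15144111]
```

View pics/k5.png

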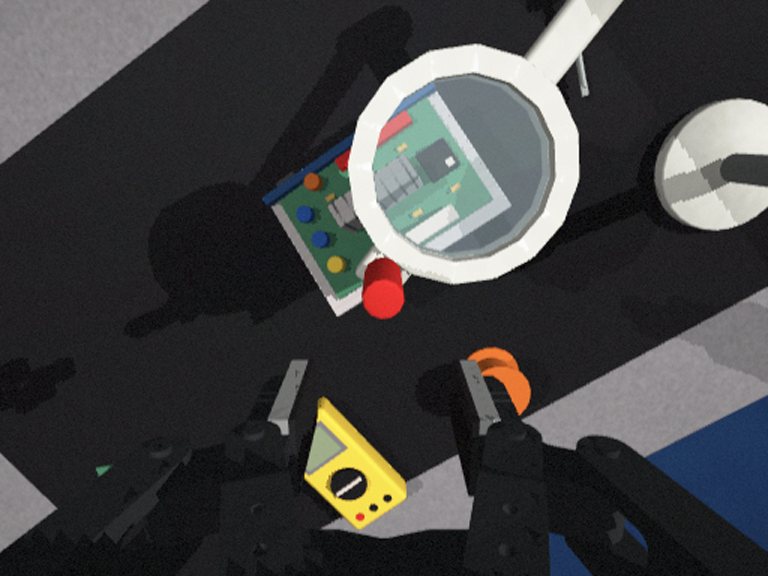

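```bash
python3 - <<'E'
from h import *
R0=R.from_quat(observe()['tcp_rot']); print(plan((380,-330,400),R0))
E
```

```text
(array([-0.0322, -0.3639, -0.0579]), array([0., 0., 0.]))
```

Request:
{"fn": "move_arm", "kwargs": {"dp": [[-0.002,-0.02,-0.01],[-0.005,-0.05,-0.02],[-0.01,-0.09,-0.03],[-0.013,-0.13,-0.04],[-0.016,-0.17,-0.045],[-0.02,-0.21,-0.05],[-0.023,-0.25,-0.055],[-0.027,-0.29,-0.058],[-0.03,-0.33,-0.058],[-0.032,-0.355,-0.058],[-0.032,-0.364,-0.058],[-0.032,-0.364,-0.058]], "turn": [[0,0,0],[0,0,0],[0,0,0],[0,0,0],[0,0,0],[0,0,0],[0,0,0],[0,0,0],[0,0,0],[0,0,0],[0,0,0],[0,0,0]], "claw": [0,0,0,0,0,0,0,0,0,0,0,0]}}

```text
t: 22.35
tool_pos: [379.2, -330.5, 399.8]
tcp_rot: [0.284, 0.959, 0.001, 0.0]
contact_force: [0.2, 0.2, -0.2]
width: 42.7
```

```bash
python3 - <<'E'
from h import *
for n in ['top','side']:
    im,d=capture(n); save('z_'+n,im); np.savez('z_'+n,im=im,d=d,**calibration(n))
    c=calibration(n)
    print(n,'proj chip',proj(c,cr2w((-2,55,10)))*1.5)
    for q in ['chip','lens']:
        for r in place_of(n,q)[:2]:
            u,v=r['xy'][0]*512,r['xy'][1]*384; print(q,round(r['conf'],2),u*1.5,v*1.5,atz(c,u,v,84 if q=='chip' else 198))
im=np.load('z_top.npz')['im']; save('z_topz',im[170:270,180:310],6)
E
python3 lens.py z_top.npz;  sed -i "s/a_{n}/z_{n}/" b.py; python3 b.py | grep -E "top|side|reel|meter"
```

```text
top proj chip [355.62408349 333.53681803]
chip 0.93 576.768 252.74880000000002 [ 664.73159655 -338.22936644   84.        ]
lens 0.81 347.52 328.95360000000005 [534.14657763  69.65798905 198.        ]
side proj chip [409.57310988 358.15029059]
chip 0.82 413.87520000000006 357.5808 [522.47989395  56.57860344  84.        ]
chip 0.7 462.18240000000003 250.5024 [ 631.25329745 -259.43690553   84.        ]
lens 0.57 415.64160000000004 305.3952 [522.83267517  56.49225279 198.        ]
outer 72 [526.21  62.23  62.81] 2.692541107049704 209.95754098185148
inner 72 [525.96  62.1   50.79] 2.5234089925947285 209.8969107755425
depth at chip area: Z [197.62 200.14 202.26]
top
  return _methods._mean(a, axis=axis, dtype=dtype,
  ret = um.true_divide(
Traceback (most recent call last):
  File "b.py", line 10, in <module>
    hs=m&(Z>30)&(Z<60); q=P[hs]; print('heatsink',hs.sum(),np.median(q,0), cv2.minAreaRect(q[:,:2].astype(np.float32)), q[:,2].max(), np.percentile(q[:,2],[10,50,90]))
                                                                                                                        ~~~~~~~~~~^^
ValueError: zero-size array to reduction operation maximum which has no identity
```

View pics/z_topz.png

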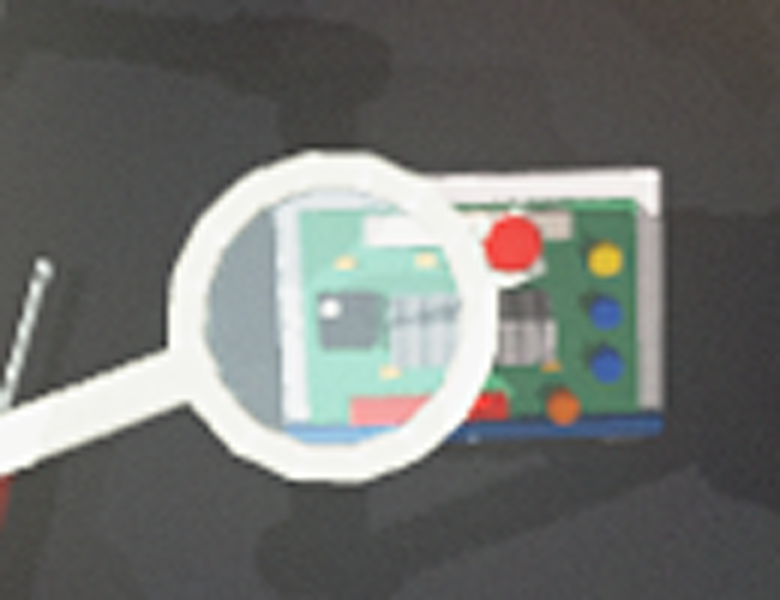

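View pics/z_top.png

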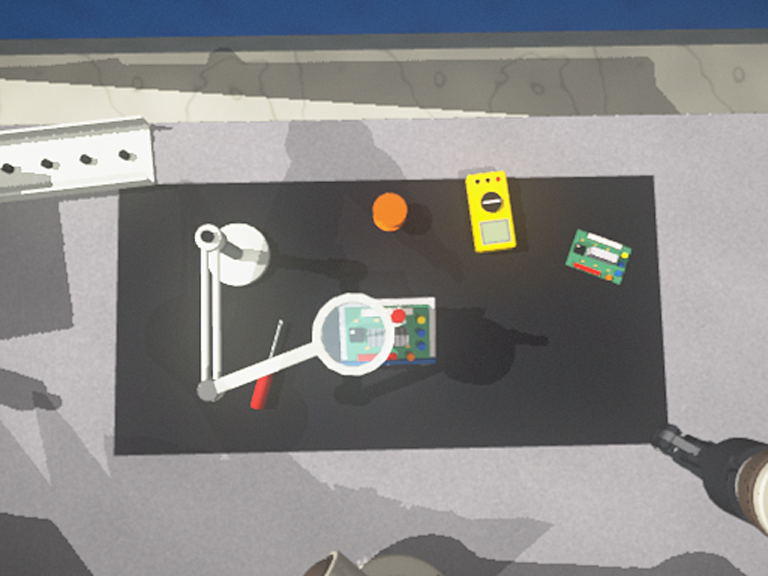

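View pics/z_side.png

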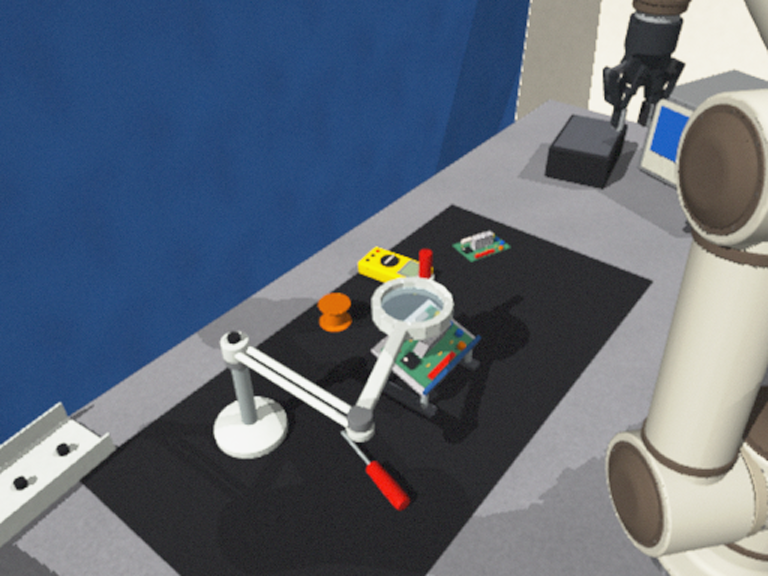

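```bash
python3 - <<'E'
from h import *
np.set_printoptions(precision=2,suppress=True)
for n,z in [('k5',84),('k4',84),('z_top',84)]:
    f=np.load(n+'.npz'); c={k:f[k] for k in ['fx','fy','cx','cy','world_from_camera']}
    p=proj(c,cr2w((-2,55,10))); print(n,p)
    s=6 if n=='z_top' else 3; h=36 if s==3 else 20
    u0,v0=(p-h).astype(int); im=f['im'][v0:v0+2*h,u0:u0+2*h]
    g=im.astype(int); 
    dark=((g[...,1]-g[...,0])<14)&(g.max(-1)<(110 if n=='z_top' else 95)); 
    nl,l,st,ce=cv2.connectedComponentsWithStats(dark.astype(np.uint8),connectivity=4)
    for k in range(1,nl):
        if st[k,4]>40:
            m=(l==k).astype(np.uint8); ct=max(cv2.findContours(m,0,1)[0],key=cv2.contourArea); r=cv2.minAreaRect(ct); u,v=np.array(r[0])+[u0,v0]; print(st[k],r[1],'px',u,v,'world',atz(c,u,v,84))
    o=im.copy(); save('q_'+n,np.hstack([o,np.repeat(dark[...,None]*255,3,2).astype(np.uint8)]),s)
c={k:np.load('z_top.npz')[k] for k in ['fx','fy','cx','cy','world_from_camera']}
for (a,b,zz) in [(333,318,205),(335,316.5,200),(335,316.5,210)]: print('lens top view',atz(c,a/6+180,b/6+170,zz))
E
```

```text
k5 [291.59 106.33]
k4 [307.45 112.99]
z_top [237.08 222.36]
lens top view [525.21  60.44 205.  ]
lens top view [525.81  59.88 200.  ]
lens top view [525.75  59.41 210.  ]
```

View pics/q_k5.png

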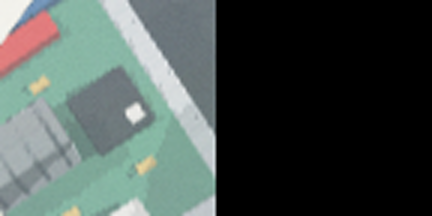

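View pics/q_z_top.png

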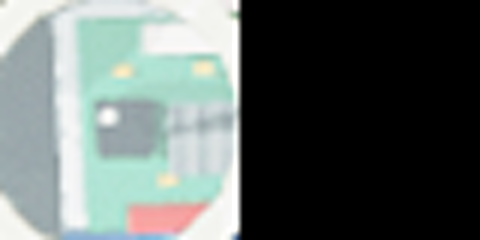

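```bash
python3 - <<'E'
from h import *
np.set_printoptions(precision=1,suppress=True)
for n in ['a','z']:
    f=np.load(n+'_top.npz'); c={k:f[k] for k in ['fx','fy','cx','cy','world_from_camera']}; P=cloud(c,f['d']); X,Y,Z=P[...,0],P[...,1],P[...,2]; i=f['im'].astype(int)
    for nm,xy in [('reel',(745,0)),('meter',(745,-190))]:
        w=(np.hypot(X-xy[0],Y-xy[1])<95)&(Z>15)&(Z<60); print(n,nm,cv2.minAreaRect(P[w][:,:2].astype(np.float32)))
    w=(i[...,0]>120)&(i[...,1]<70)&(Z<45)&(Y>150)&(Y<290)&(X<500); print(n,'sd handle',w.sum(),np.median(P[w],0))
print(observe()['t'],finish_job())
E
```

```text
a reel ((757.3592529296875, -1.8938331604003906), (61.23070526123047, 63.239871978759766), 15.416573524475098)
a meter ((756.6744995117188, -196.25332641601562), (150.15093994140625, 76.68014526367188), 6.245297431945801)
a sd handle 257 [432.7 242.1  23.1]
z reel ((758.21240234375, -1.6101036071777344), (61.91511535644531, 61.8834114074707), 41.35039138793945)
z meter ((756.5068359375, -195.74356079101562), (149.70578002929688, 76.00343322753906), 6.348230838775635)
z sd handle 21 [406.5 240.2  19.8]
the job is handed in; nothing more can be done
22.65 None
```

The larger board is on the sloped rest, the lens stands over its chip, and I handed the job in at about 22.6 s with the arm clear of everything.

- **Board:** I gripped it by the heatsink, lowered it slowly until it touched the slope, and slid it down until its edge met the blue lip. I then let go. The last wrist view showed it flat against the lip, within about 1 mm of centred from side to side, with the chip at the lamp end.
- **Lamp:** I swung it by the red knob, let go and backed away. The wrist camera put the lens at (528.4, 61.5) and the chip at about (527.5, 62), about 1 mm apart.
- **Top-view check:** The two cameras differ by 2–3 mm in absolute position. Readings picked by hand in the top view put lens and chip about 1.2 mm apart. An automatic circle fit on the same view put the lens about 3 mm off in y, but that fit was noisy.
- **Checks that failed:** My automatic search for the dark chip under the lens found nothing, so I read the chip's position by eye.
- **Bystanders:** The multimeter and reel measured the same before and after, within about 1 mm. I could not re-measure the screwdriver because the lamp arm hides most of it in the top view. It looks the same in the side pictures, and nothing came near it.

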